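# Pin the neck cradles on the guitar-maker's jig and hang up the pin caddy

### The arm

A 6-joint arm with a two-finger parallel gripper is mounted at the origin on the work surface. World frame = base frame: x ahead of the robot, y to its left, z up, the work surface at z = 0. Lengths are in mm, angles in rad, forces in N, time in s.
With the tool pointing down it reaches from about 400 to 825 mm from the base axis. Payload 7 kg.
Tool frame: the origin (TCP) lies at the very end of the fingers, on their centre line; the grasp point (between the pads) lies 19 mm behind it; z points along the fingers, y is the line along which they close (so a half turn about z gives the same grasp; the last joint's range is limited). The gripper opens to 88 mm and grips with 3 to 60 N. Pads are 19 mm wide; open, the fingers measure 130 mm over their backs; the gripper's body (78 mm by 193 mm) begins 47 mm behind the grasp point.
Start: joints at [-1.041, 0.359, 0.012, 0, -1.224, -0.288], TCP at [161.603, -655.347, 188.061] pointing down, gripper open.
Joint ranges: [-3.07, 3.07], [-1.43, 2.12], [-1.02, 1.25], [-3.03, 1.67], [-3.05, -0], [-3.03, 3.03]. Speed limits (rad/s): [2.39, 2.39, 3.01, 3.14, 3.14, 3.14].

### API

Orientations are given as a unit quaternion [w, x, y, z].
In Python, from bench import observe, camera, hand_in gives the robot as it stands.
- The arm moves only by the tool drive_tool, never from a script. Its argument "commands" is text: rows parted by semicolons, each of 5 numbers parted by spaces: the opening, from 0 (shut) to 1 (fully open), then the shift along the tool's x, y, z in mm, then the turn about the tool's z in rad. A call has 1 to 10 rows; each row shifts and turns the commanded pose from where the row before left it, along the tool's axes as they then stand; what a row does not reach is not made up. A row lasts 1/10 s, in which the tool goes at most 50 mm and 8.59 degrees, less where a joint would pass 70% of its speed; a pose out of reach is approached as far as the arm can. A call with a gripper value outside its range is refused whole. The fingers move at their own pace and stop on an object; "newtons" is the grip in N (left out, the last holds). Time passes only in rows, so rows that do not move let the fingers close. It gives the time, the measured TCP pose, the force, the opening and the grip force at its end, in the units of the state.
- observe(): the state, without advancing time (a new reading comes with each control period).
- camera(name): name is "scene" or "top"; returns a dict with "img" (420x560x3 uint8, blue, green, red), "vfov" (degrees; the focal length in pixels is half the picture's height over the tangent of half this angle, whatever the lens; pixels are square), "cx", "cy" (the principal point, pixels), "k1" (the pictures are not rectified: a ray, as slopes to the right and down, at radius r is drawn at 1 + k1 r^2 times it, then the intrinsics apply), "R" (3x3) and "t" (3): a world point X has camera coordinates R X + t. Camera axes: x right, y down, z forward; pixel columns grow to the right and rows downward; lengths in mm; the calibration is good to about 2 mm. A picture is of the moment at which its call begins. There is no depth.
- hand_in(): hands the job in; it is judged then, once.
The state is a dict: "clock": time; "joints": joint angles; "dq": joint speeds; "effort": joint torques, N m; "eef_pos": TCP position; "ee_rot": TCP orientation; "force": force on the tool from outside, world axes, zero at the start; "torque": the same for the moment, N m; "finger_gap": opening from 0.0 (shut) to 1.0 (fully open); "grip_force": force on a finger pad.
Only numpy, scipy, OpenCV 4.12 (cv2) and the standard library are available. Lean on these libraries where they do the work, as an engineer would, in place of code of your own. Each camera call takes 0.05 s, during which the arm holds its last target. There are 200 camera calls.

### The job

Set up the guitar-neck jig: put every green cradle on the bench astride the black beam with its pin hole over one of the beam's holes, and drive a red-knobbed pin from the caddy fully home through both. When all the cradles are pinned, push the green lock lever right over, away from you. Also hang the wooden pin caddy by its plank handle on the hook of the stand, any spare pin still in it, and leave the glue, mug and screwdriver alone.

Things in the scene. Friction and masses are not known exactly. Their poses are not given: they have to be found in the camera images.
- cradle0: Loose green cradle (about 0.45 kg), may be absent (None): saddle plate 84 (x) x 100 (y) x 12 mm, with two 8 mm cheeks along its long sides reaching 20 mm below it, 68 mm apart inside, to straddle the 60 mm beam. A post stands on its -y half; a pin hole is in its +y half. Origin under its middle, at the cheeks' feet, on which it stands on the bench; z up.
- cradle0_post (a point): Same cradle: middle of its post, the place to grip. Green post 32 mm (y) x 40 mm (x), 45 mm tall, topped by a cork rest 60 (x) x 32 (y) x 10 mm. This point is 24 mm from the cradle's middle towards -y, 30 mm above the plate's top, 62 mm above the cheeks' feet, and 42 mm above the beam's top when seated. Axes as the cradle's.
- cradle0_hole (a point): Same cradle: its pin hole, a 16 mm round vertical through-hole in the 12 mm plate. The point is the centre of its upper mouth, 52 mm from the post's middle along +y and 30 mm below it. Axes as the cradle's.
- cradle1: Loose green cradle (about 0.45 kg), may be absent (None): saddle plate 84 (x) x 100 (y) x 12 mm, with two 8 mm cheeks along its long sides reaching 20 mm below it, 68 mm apart inside, to straddle the 60 mm beam. A post stands on its -y half; a pin hole is in its +y half. Origin under its middle, at the cheeks' feet, on which it stands on the bench; z up.
- cradle1_post (a point): Same cradle: middle of its post, the place to grip. Green post 32 mm (y) x 40 mm (x), 45 mm tall, topped by a cork rest 60 (x) x 32 (y) x 10 mm. This point is 24 mm from the cradle's middle towards -y, 30 mm above the plate's top, 62 mm above the cheeks' feet, and 42 mm above the beam's top when seated. Axes as the cradle's.
- cradle1_hole (a point): Same cradle: its pin hole, a 16 mm round vertical through-hole in the 12 mm plate. The point is the centre of its upper mouth, 52 mm from the post's middle along +y and 30 mm below it. Axes as the cradle's.
- cradle2: Loose green cradle (about 0.45 kg), may be absent (None): saddle plate 84 (x) x 100 (y) x 12 mm, with two 8 mm cheeks along its long sides reaching 20 mm below it, 68 mm apart inside, to straddle the 60 mm beam. A post stands on its -y half; a pin hole is in its +y half. Origin under its middle, at the cheeks' feet, on which it stands on the bench; z up.
- cradle2_post (a point): Same cradle: middle of its post, the place to grip. Green post 32 mm (y) x 40 mm (x), 45 mm tall, topped by a cork rest 60 (x) x 32 (y) x 10 mm. This point is 24 mm from the cradle's middle towards -y, 30 mm above the plate's top, 62 mm above the cheeks' feet, and 42 mm above the beam's top when seated. Axes as the cradle's.
- cradle2_hole (a point): Same cradle: its pin hole, a 16 mm round vertical through-hole in the 12 mm plate. The point is the centre of its upper mouth, 52 mm from the post's middle along +y and 30 mm below it. Axes as the cradle's.
- pin0_knob (a point): Loose upright steel locking pin (70 g), 103 mm long, in the caddy at the start. The point is the centre of the red round knob at its top (24 mm across, 22 mm tall), the place to grip; z up. Its 26 mm collar's underside is 38 mm below the point, and from there the shank, 13 mm thick, goes down 54 mm, the last 12 mm tapering to a 6 mm tip. Fully home, the collar lies on the cradle's plate (in store, the caddy's top).
- pin1_knob (a point): Loose upright steel locking pin (70 g), 103 mm long, in the caddy at the start. The point is the centre of the red round knob at its top (24 mm across, 22 mm tall), the place to grip; z up. Its 26 mm collar's underside is 38 mm below the point, and from there the shank, 13 mm thick, goes down 54 mm, the last 12 mm tapering to a 6 mm tip. Fully home, the collar lies on the cradle's plate (in store, the caddy's top).
- pin2_knob (a point): Loose upright steel locking pin (70 g), 103 mm long, in the caddy at the start. The point is the centre of the red round knob at its top (24 mm across, 22 mm tall), the place to grip; z up. Its 26 mm collar's underside is 38 mm below the point, and from there the shank, 13 mm thick, goes down 54 mm, the last 12 mm tapering to a 6 mm tip. Fully home, the collar lies on the cradle's plate (in store, the caddy's top).
- jig: The fixed jig: a black steel beam 500 (y) x 60 (x) x 25 mm on green feet, its top 70 mm above the bench, open beneath; three holes along its middle, 140 mm apart; a lock lever at its +y end. Origin on the bench under its middle; x across the beam, away from the robot. The cradles fit side by side if each has its pin hole towards the lever (its y along the jig's y).
- jig_hole0 (a point): One of the beam's three 16 mm vertical through-holes: the centre of its mouth on the beam's top. Axes as the jig's. A cradle seated with its hole over this one has its hole's upper mouth 12 mm above this point.
- jig_hole1 (a point): One of the beam's three 16 mm vertical through-holes: the centre of its mouth on the beam's top. Axes as the jig's. A cradle seated with its hole over this one has its hole's upper mouth 12 mm above this point.
- jig_hole2 (a point): One of the beam's three 16 mm vertical through-holes (the one nearest the lever): the centre of its mouth on the beam's top. Axes as the jig's. A cradle seated with its hole over this one has its hole's upper mouth 12 mm above this point.
- lever (a joint): The jig's green lock lever, in rad: 0 = open, leaning towards the robot; 1.0 = locked, leaning away. It swings about an axis along the beam, stays where it is left and needs about 1 N at its ball.
- lever_tip (a point): Centre of the green ball, 26 mm across, at the lever's end, 85 mm from its pivot. The pivot is over the beam's middle line, 22 mm above the beam's top (in a 25 mm high green block) and 54 mm past jig_hole2 along the jig's y. From 0 to 1.0 rad the ball moves 81 mm along the jig's +x, 75 mm above the pivot at both ends and 85 mm half-way.
- caddy: Loose wooden pin caddy (about 0.5 kg), like a small stool 136 (x) x 150 (y) mm and 60 mm high, with four 16 mm pin holes in its 12 mm top at x = +-46, y = +-50 mm; three hold pins at the start. A dark plank handle on two legs stands over its middle, along y. Origin under its middle, at its feet; z up.
- caddy_grip (a point): Same caddy: centre of its plank handle, 119 mm above its feet. The plank is 14 mm thick (x), 108 mm long (y), 34 mm tall; beneath it, down to the caddy's top, is a window 80 mm wide (y) and 42 mm high for the hook. Axes as the caddy's.
- hook_seat (a point): Seat of the fixed stand's hook: top of a flat steel pad 36 (x) x 40 (y) x 5 mm on its level 8 mm arm, 206 mm above the bench. x runs along the arm to the stand's post (20 mm thick, 213 mm high, at x = 110 mm, on a green base). At x = -25 mm the arm turns up to its open end, a tip at x = -42 mm, 16 mm above the seat. When hung, the handle plank's underside rests on the pad, the plank across the arm.
- glue_mid (a point): Bystander: leave it alone. White glue bottle, 54 mm across, 130 mm tall; point half-way up.
- mug_mid (a point): Bystander: leave it alone. Blue mug, 76 mm across, 85 mm tall; point half-way up.
- driver_grip (a point): Bystander: leave it alone. Wood-handled screwdriver lying on the bench; point on its handle.
Mind the look-alikes: they are no part of the job. What is shaped like the part that bears hook_seat but orange is not meant.

How it is judged (in metres and radians):
On the way, in this order (a step that is already met when the one before it is completed fails the run):
1. every cradle present sits on the beam, its hole over a beam hole, with a pin fully home through both (((horizontal distance between cradle0_hole and jig_hole0 below 0.005 m and distance between cradle0_hole and jig_hole0 below 0.018 m) or (horizontal distance between cradle0_hole and jig_hole1 below 0.005 m and distance between cradle0_hole and jig_hole1 below 0.018 m) or (horizontal distance between cradle0_hole and jig_hole2 below 0.005 m and distance between cradle0_hole and jig_hole2 below 0.018 m)) and angle between each of cradle0_hole, cradle1_hole, cradle2_hole's own z axis and vertical below 0.1 rad and ((z of pin0_knob in the frame of cradle0_hole between 0.032 and 0.044 m and horizontal distance between pin0_knob and cradle0_hole below 0.012 m and angle between pin0_knob's own z axis and vertical below 0.15 rad) or (z of pin1_knob in the frame of cradle0_hole between 0.032 and 0.044 m and horizontal distance between pin1_knob and cradle0_hole below 0.012 m and angle between pin1_knob's own z axis and vertical below 0.15 rad) or (z of pin2_knob in the frame of cradle0_hole between 0.032 and 0.044 m and horizontal distance between pin2_knob and cradle0_hole below 0.012 m and angle between pin2_knob's own z axis and vertical below 0.15 rad)) and ((horizontal distance between cradle1_hole and jig_hole0 below 0.005 m and distance between cradle1_hole and jig_hole0 below 0.018 m) or (horizontal distance between cradle1_hole and jig_hole1 below 0.005 m and distance between cradle1_hole and jig_hole1 below 0.018 m) or (horizontal distance between cradle1_hole and jig_hole2 below 0.005 m and distance between cradle1_hole and jig_hole2 below 0.018 m)) and ((z of pin0_knob in the frame of cradle1_hole between 0.032 and 0.044 m and horizontal distance between pin0_knob and cradle1_hole below 0.012 m and angle between pin0_knob's own z axis and vertical below 0.15 rad) or (z of pin1_knob in the frame of cradle1_hole between 0.032 and 0.044 m and horizontal distance between pin1_knob and cradle1_hole below 0.012 m and angle between pin1_knob's own z axis and vertical below 0.15 rad) or (z of pin2_knob in the frame of cradle1_hole between 0.032 and 0.044 m and horizontal distance between pin2_knob and cradle1_hole below 0.012 m and angle between pin2_knob's own z axis and vertical below 0.15 rad)) and ((horizontal distance between cradle2_hole and jig_hole0 below 0.005 m and distance between cradle2_hole and jig_hole0 below 0.018 m) or (horizontal distance between cradle2_hole and jig_hole1 below 0.005 m and distance between cradle2_hole and jig_hole1 below 0.018 m) or (horizontal distance between cradle2_hole and jig_hole2 below 0.005 m and distance between cradle2_hole and jig_hole2 below 0.018 m)) and ((z of pin0_knob in the frame of cradle2_hole between 0.032 and 0.044 m and horizontal distance between pin0_knob and cradle2_hole below 0.012 m and angle between pin0_knob's own z axis and vertical below 0.15 rad) or (z of pin1_knob in the frame of cradle2_hole between 0.032 and 0.044 m and horizontal distance between pin1_knob and cradle2_hole below 0.012 m and angle between pin1_knob's own z axis and vertical below 0.15 rad) or (z of pin2_knob in the frame of cradle2_hole between 0.032 and 0.044 m and horizontal distance between pin2_knob and cradle2_hole below 0.012 m and angle between pin2_knob's own z axis and vertical below 0.15 rad))), for 0.2 s.
2. the lock lever is pushed over (value of joint lever above 0.85 rad), for 0.2 s.
At the end, for the whole second after the job is handed in: Each present cradle level on the beam, its hole within 5 mm of a beam hole, a pin upright through both, fully home within 6 mm; spare pins in the caddy; lever past 0.85 rad; caddy hanging (swaying under 0.2 m/s, 2 rad/s) on the hook, handle within 35 mm of the seat, tilt under 0.35 rad (all of step 1 and ((z of pin0_knob in the frame of cradle0_hole between 0.032 and 0.044 m and horizontal distance between pin0_knob and cradle0_hole below 0.012 m) or (z of pin0_knob in the frame of cradle1_hole between 0.032 and 0.044 m and horizontal distance between pin0_knob and cradle1_hole below 0.012 m) or (z of pin0_knob in the frame of cradle2_hole between 0.032 and 0.044 m and horizontal distance between pin0_knob and cradle2_hole below 0.012 m) or (x of pin0_knob in the frame of caddy_grip between -0.065 and 0.065 m and y of pin0_knob in the frame of caddy_grip between -0.07 and 0.07 m and z of pin0_knob in the frame of caddy_grip between -0.03 and -0.01 m)) and ((z of pin1_knob in the frame of cradle0_hole between 0.032 and 0.044 m and horizontal distance between pin1_knob and cradle0_hole below 0.012 m) or (z of pin1_knob in the frame of cradle1_hole between 0.032 and 0.044 m and horizontal distance between pin1_knob and cradle1_hole below 0.012 m) or (z of pin1_knob in the frame of cradle2_hole between 0.032 and 0.044 m and horizontal distance between pin1_knob and cradle2_hole below 0.012 m) or (x of pin1_knob in the frame of caddy_grip between -0.065 and 0.065 m and y of pin1_knob in the frame of caddy_grip between -0.07 and 0.07 m and z of pin1_knob in the frame of caddy_grip between -0.03 and -0.01 m)) and ((z of pin2_knob in the frame of cradle0_hole between 0.032 and 0.044 m and horizontal distance between pin2_knob and cradle0_hole below 0.012 m) or (z of pin2_knob in the frame of cradle1_hole between 0.032 and 0.044 m and horizontal distance between pin2_knob and cradle1_hole below 0.012 m) or (z of pin2_knob in the frame of cradle2_hole between 0.032 and 0.044 m and horizontal distance between pin2_knob and cradle2_hole below 0.012 m) or (x of pin2_knob in the frame of caddy_grip between -0.065 and 0.065 m and y of pin2_knob in the frame of caddy_grip between -0.07 and 0.07 m and z of pin2_knob in the frame of caddy_grip between -0.03 and -0.01 m)) and value of joint lever above 0.85 rad and horizontal distance between caddy_grip and hook_seat below 0.035 m and z of caddy_grip in the frame of hook_seat between 0.005 and 0.03 m and angle between caddy_grip's own z axis and vertical below 0.35 rad and linear speed of caddy below 0.2 m/s and angular speed of caddy below 2 rad/s); the robot touches nothing.
It fails at once if the glue bottle, the mug or the screwdriver is moved more than 30 mm (distance of any of glue_mid, mug_mid, driver_grip from where it was at the start of the episode above 0.03 m).
Of cradle0, cradle1, cradle2 only 2 to 3 are there at a start; the rules pass over those that are not, and their reading is None.
At some moment in a run one of cradle0, cradle1, cradle2 may be knocked a few centimetres aside while the robot is not near it.
It also fails if it takes over 210 s, if anything falls off the work surface, if the arm or the gripper's body presses on something with over 40 N, if the wrist force passes 120 N, or if a joint passes its speed limit or range.

## Working session

There is one attempt and no reset: what is moved stays moved. The work goes in short steps, Python scripts to look and compute and a tool call to move; the robot and the scene stay as the last step left them, time stands still between calls to the robot, and variables do not carry over. Pictures are saved under pics/ and viewed, at most 14 in all, crops included, and the job is handed in when it is done.

Besides the shell and the picture viewer there is one more tool, called as name(argument=value, ...) on one line, values as JSON. drive_tool: Moves the arm, as the interface text tells. Its arguments: {"type":"object","properties":{"commands":{"type":"string"},"newtons":{"type":"number"}},"required":["commands"]}

```bash
ls; mkdir -p pics; cat > h.py <<'E'
import numpy as np, cv2, json
from bench import observe, camera, hand_in
def snap(n,f=None):
    c=camera(n); c={k:(np.array(v) if k in('R','t','img') else v) for k,v in c.items()}
    if f: cv2.imwrite('pics/'+f,c['img'])
    H=c['img'].shape[0]; c['f']=H/2/np.tan(np.radians(c['vfov'])/2); return c
def proj(c,X):
    X=np.atleast_2d(X); p=X@c['R'].T+c['t'].ravel(); s=p[:,:2]/p[:,2:]; r2=(s**2).sum(1,keepdims=True)
    return s*(1+c['k1']*r2)*c['f']+[c['cx'],c['cy']]
def ray(c,u):
    d=(np.array(u,float)-[c['cx'],c['cy']])/c['f']; s=d.copy()
    for _ in range(20): s=d/(1+c['k1']*(s@s))
    return -c['R'].T@c['t'].ravel(), c['R'].T@np.array([s[0],s[1],1])
def atz(c,u,z):
    o,d=ray(c,u); return o+d*(z-o[2])/d[2]
E
python3 - <<'E'
from h import *
import pickle
o=observe(); print(o)
for n in('top','scene'):
    c=snap(n,n+'0.png'); pickle.dump(c,open(n+'0.pkl','wb')); print(n,c['vfov'],c['cx'],c['cy'],c['k1'],-c['R'].T@c['t'].ravel(),c['R'].round(3).tolist())
    cv2.imwrite(f'pics/{n}0b.png',cv2.resize(c['img'],(800,600),interpolation=cv2.INTER_CUBIC))
E
```

```text
pics
{'clock': 0.0, 'joints': array([-1.04089257e+00,  3.59381130e-01,  1.10409379e-02, -3.49288741e-04,
       -1.22411690e+00, -2.88080488e-01]), 'dq': array([-0.00097124, -0.00081649,  0.00092711,  0.00091871, -0.00041861,
       -0.00035919]), 'effort': array([ 5.82205957e-04, -5.82716095e+01,  2.93052542e+01,  6.99717119e+00,
        6.86562998e-03, -1.21841044e-04]), 'eef_pos': array([ 161.45738324, -654.81726021,  187.11883434]), 'ee_rot': array([-1.79568618e-04, -1.20558148e-01,  9.92705906e-01,  8.27195222e-04]), 'force': array([-0.00399437, -0.44512523,  0.03670649]), 'torque': array([ 0.02287457, -0.00846002, -0.04394234]), 'grip_force': 0.0, 'finger_gap': 0.9998267786578161}
top 46.553813451411926 275.0041147546833 204.16801394769877 0.0005014764046198323 [ 385.52254618  -87.23396753 1621.64185348] [[-0.026, -1.0, 0.003], [-0.993, 0.026, -0.111], [0.111, -0.006, -0.994]]
scene 53.77538665994388 284.32222097344976 211.76482803295514 -0.1282493904082994 [1240.27496601  586.98506841  836.03806958] [[-0.718, 0.696, 0.012], [0.398, 0.426, -0.813], [-0.57, -0.579, -0.583]]
```

View pics/top0b.png

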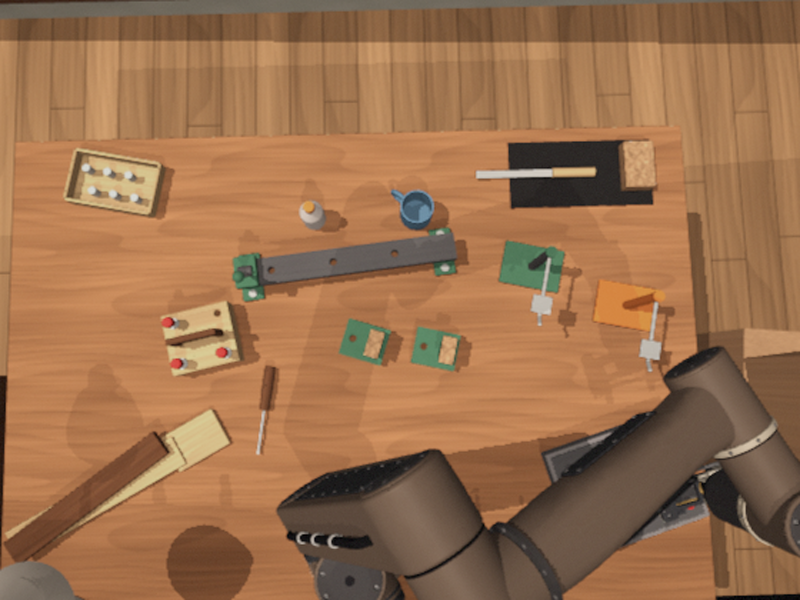

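View pics/scene0b.png

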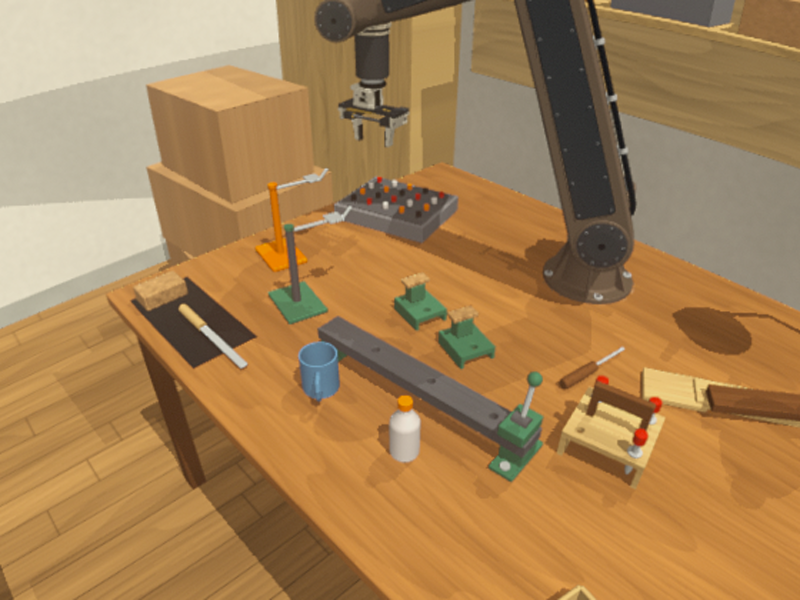

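```bash
python3 - <<'E'
from h import *
import pickle
t=pickle.load(open('top0.pkl','rb'))['img']; s=pickle.load(open('scene0.pkl','rb'))['img']
def cr(i,x,y,w,h,k): 
    return cv2.resize(i[y:y+h,x:x+w],None,fx=k,fy=k,interpolation=cv2.INTER_CUBIC)
def grid(im,x,y,k,st=10):
    for v in range((x//st+1)*st,x+im.shape[1]//k+1,st): cv2.line(im,((v-x)*k,0),((v-x)*k,6),(255,255,255),1); cv2.putText(im,str(v),((v-x)*k-9,15),0,.3,(255,255,255))
    for v in range((y//st+1)*st,y+im.shape[0]//k+1,st): cv2.line(im,(0,(v-y)*k),(6,(v-y)*k),(255,255,255),1); cv2.putText(im,str(v),(8,(v-y)*k+3),0,.3,(255,255,255))
    return im
a=grid(cr(t,160,155,160,108,5),160,155,5)
cv2.imwrite('pics/a.png',a)
b=np.vstack([np.hstack([grid(cr(t,108,205,80,62,5),108,205,5),grid(cr(t,343,162,80,62,5),343,162,5)]),
 np.hstack([grid(cr(s,180,120,80,58,5),180,120,5),grid(cr(s,388,255,80,58,5),388,255,5)])])
cv2.imwrite('pics/b.png',b)
c=grid(cr(s,220,190,160,120,5),220,190,5); cv2.imwrite('pics/c.png',c)
E
```

```text
(no output)
```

View pics/a.png

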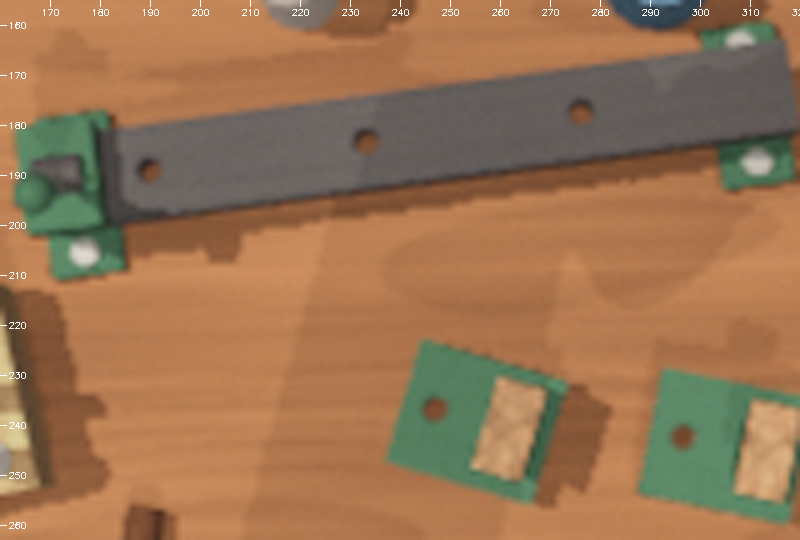

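View pics/b.png

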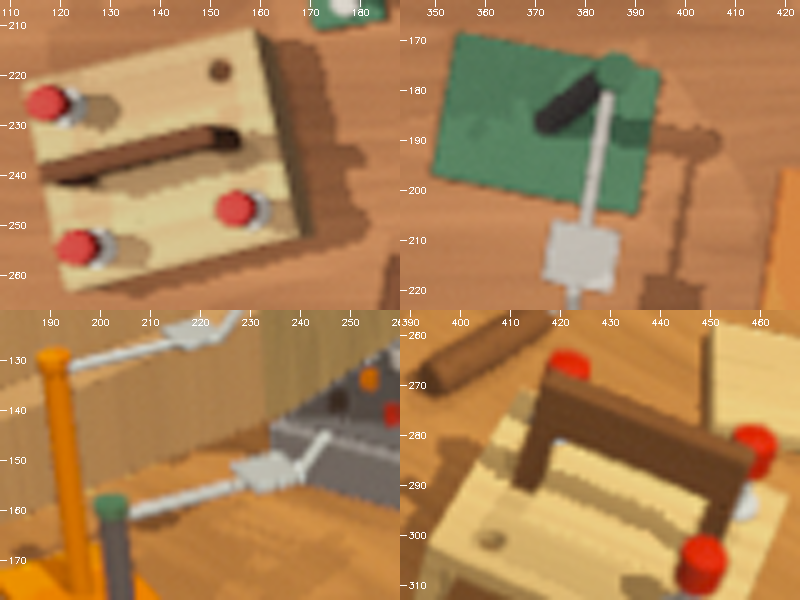

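View pics/c.png

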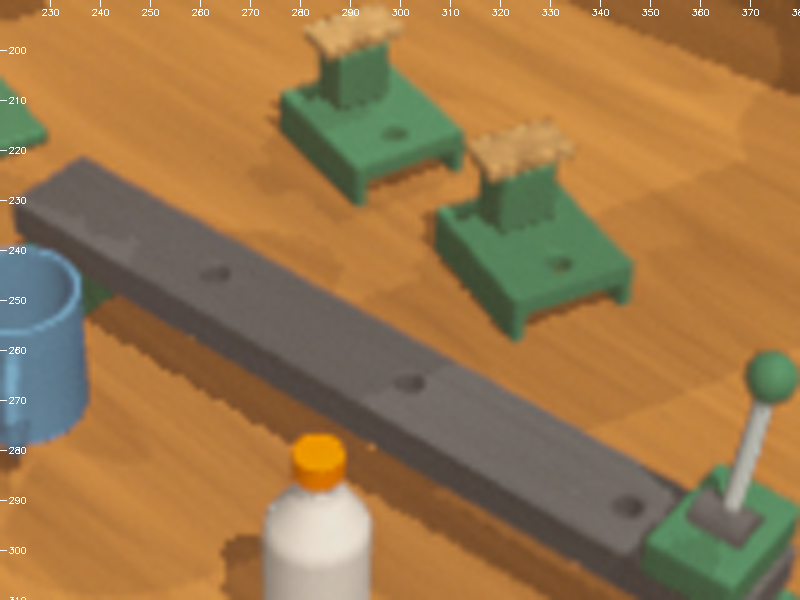

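```bash
cat > fit.py <<'E'
from h import *
from scipy.optimize import least_squares
def fit(T,S,obs,x0,off=0.4):
    """obs: list of (local xyz, top px or None, scene px or None) -> x,y,yaw"""
    def f(p):
        c,s=np.cos(p[2]),np.sin(p[2]); r=[]
        for L,a,b in obs:
            X=[p[0]+c*L[0]-s*L[1],p[1]+s*L[0]+c*L[1],L[2]]
            if a: r+=list(proj(T,X)[0]-np.array(a)+off)
            if b: r+=list(proj(S,X)[0]-np.array(b)+off)
        return r
    q=least_squares(f,x0,x_scale=[100,100,1],loss='soft_l1'); return q.x,np.round(f(q.x),1)
E
cat > m0.py <<'E'
from fit import *
import pickle
T=pickle.load(open('top0.pkl','rb'));S=pickle.load(open('scene0.pkl','rb'))
for n,o in dict(
 jig=[((0,140,70),(189.8,188.8),(345.6,291.4)),((0,0,70),(233.2,182.8),(301.8,266.6)),((0,-140,70),(276.2,177.2),(263,244.6))],
 A=[((0,28,32),(246.8,236.8),(331.6,242.8)),((0,-24,87),(261.8,240.4),(324,219.4))],
 B=[((0,28,32),(296.6,242.2),(299,216.6)),((0,-24,87),(313.5,245.9),(290.4,195.4))],
 caddy=[((46,50,98),(117.2,225.6),(448.4,306)),((-46,50,98),(123.6,254.4),(459,283)),((-46,-50,98),(155.4,246.6),None),((46,-50,60),(151.8,219.2),(406,301))],
 hook=[((0,0,206),(379.2,213.2),(233.4,152)),((110,0,213),(386,176),(202.4,158))],
 ).items():
    p,r=fit(T,S,o,[500,0,0]); print(n,p.round(3),r)
for n,a,z in(('mug',(291.5,147),85),('glue',(218.5,147),120),('drv',(186,270),20)): print(n,atz(T,a,z).round())
E
python3 m0.py
```

```text
jig [6.32355e+02 3.80260e+01 1.08000e-01] [-0.  -0.  -0.2 -0.2 -0.1  0.2 -0.1  0.1  0.   0.1  0.   0.3]
A [ 4.52345e+02 -2.69700e+01 -2.96000e-01] [-0.1 -0.  -0.  -0.  -0.2 -0.  -0.1 -0.3]
B [ 4.31111e+02 -1.89075e+02 -2.41000e-01] [-0.   0.3 -0.3  0.1  0.1 -0.5  0.5 -0.3]
caddy [4.67844e+02 3.39829e+02 2.21000e-01] [ 0.3  0.3  0.1  0.6  0.1  0.2 -0.7  0.4 -0.2  0.1  0.  -0.1  0.3 -0.2]
hook [ 5.10781e+02 -3.97210e+02 -2.16000e-01] [ 0.   0.   0.1  0.  -0.   0.2 -0.3  0.3]
mug [ 741. -154.   85.]
glue [738.  77. 120.]
drv [357. 198.  20.]
```

```bash
cat > plan.py <<'E'
from h import *
def plan(x,y,z,yaw):
    """yaw: heading of tool y. prints turn then shift in turned tool axes"""
    o=observe(); p=o['eef_pos']; w,a,b,c=o['ee_rot']
    R=np.array([[1-2*(b*b+c*c),2*(a*b-w*c),2*(a*c+w*b)],[2*(a*b+w*c),1-2*(a*a+c*c),2*(b*c-w*a)],[2*(a*c-w*b),2*(b*c+w*a),1-2*(a*a+b*b)]])
    h=np.arctan2(R[1,1],R[0,1]); d=(yaw-h+np.pi)%(2*np.pi)-np.pi
    ty=np.array([np.cos(yaw),np.sin(yaw)]); tx=np.array([np.cos(yaw+np.pi/2),np.sin(yaw+np.pi/2)])*-1
    tx=np.array([ty[1],-ty[0]]) if R[2,2]>0 else np.array([-ty[1],ty[0]])
    e=np.array([x,y])-p[:2]
    print('clk',round(o['clock'],2),'pos',p.round(1),'yaw',round(h,3),'q',o['joints'].round(2),'tiltz',round(R[2,2],4)); print('turn',round(-d,3),'shift',round(e@tx,1),round(e@ty,1),round(p[2]-z,1))
def loc(P,x,y):
    c,s=np.cos(P[2]),np.sin(P[2]); return P[0]+c*x-s*y,P[1]+s*x+c*y
JIG=(632.4,38,.108);A=(452.3,-27,-.296);B=(431.1,-189.1,-.241);CAD=(467.8,339.8,.221);HOOK=(510.8,-397.2,-.216)
E
python3 - <<'E'
from plan import *
R=observe()
print(loc(A,0,-24)); plan(*loc(A,0,-24),160,np.pi/2+A[2])
E
```

```text
(np.float64(445.299283838322), np.float64(-49.95626217883957))
clk 0.1 pos [ 161.5 -654.9  187.2] yaw 1.812 q [-1.04  0.36  0.01 -0.   -1.22 -0.29] tiltz -1.0
turn 0.538 shift -95.0 661.4 27.2
```

drive_tool(commands="1 0 0 -40 0;1 0 0 -40 0.14;1 0 0 0 0.14;1 0 0 0 0.13;1 0 0 0 0.13;1 -5 44 0 0;1 -5 44 0 0;1 -5 44 0 0;1 -6 44 0 0;1 -6 44 0 0")

```text
clock: 1.1
eef_pos: [252.2, -451.2, 267.6]
ee_rot: [-0.0, 0.149, 0.989, 0.0]
force: [1.8, -0.1, 0.9]
finger_gap: 1.003
grip_force: 0.0
```

drive_tool(commands="0.7 -6 44 0 0;0.7 -6 44 0 0;0.7 -7 44 0 0;0.7 -7 44 0 0;0.7 -7 44 0 0;0.7 -7 44 0 0;0.7 -7 44 0 0;0.7 -7 44 0 0;0.7 -7 44 0 0;0.7 0 0 40 0")

```text
clock: 2.1
eef_pos: [431.8, -88.6, 231.5]
ee_rot: [0.004, 0.146, 0.989, 0.001]
force: [-0.0, -0.1, -1.9]
finger_gap: 0.699
grip_force: 0.0
```

```bash
python3 - <<'E'
from plan import *
plan(*loc(A,0,-24),43,np.pi/2+A[2])
t=snap('top')['img'];s=snap('scene')['img']
cv2.imwrite('pics/d.png',np.hstack([cv2.resize(t,(400,300)),cv2.resize(s,(400,300))]))
E
```

```text
clk 2.1 pos [431.8 -88.6 231.5] yaw 1.278 q [ 0.25 -0.08 -0.41  0.   -1.23 -2.11] tiltz -1.0
turn 0.003 shift -1.7 40.9 188.5
```

View pics/d.png

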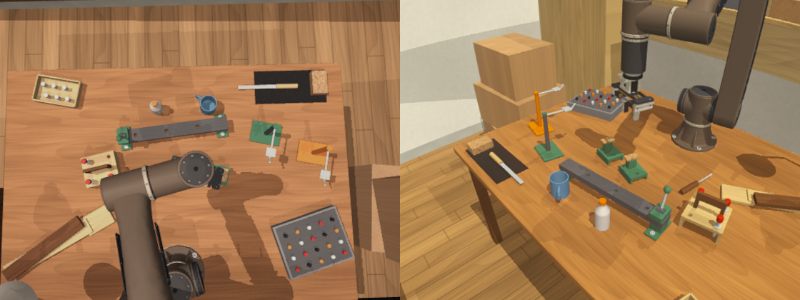

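drive_tool(commands="0.7 -2 40 0 0;0.7 0 0 40 0;0.7 0 0 40 0;0.7 0 0 40 0;0.7 0 0 0 0;0.7 0 0 0 0")

```text
clock: 2.8
eef_pos: [440.9, -55.5, 109.5]
ee_rot: [-0.0, 0.149, 0.989, -0.001]
force: [1.2, 0.6, 0.7]
finger_gap: 0.702
grip_force: 0.0
```

```bash
python3 - <<'E'
from plan import *
plan(*loc(A,0,-24),43,np.pi/2+A[2])
t=snap('top')['img'];s=snap('scene')['img']
E
```

```text
clk 2.8 pos [440.9 -55.5 109.5] yaw 1.272 q [ 0.32  0.04 -0.59  0.   -0.94 -2.19] tiltz -1.0
turn -0.003 shift -2.6 6.6 66.5
```

drive_tool(commands="0.7 -2.5 6.5 0 0;0.7 0 0 25 0;0.7 0 0 25 0;0.7 0 0 16 0;0.7 0 0 0 0;0.7 0 0 0 0", newtons=35)

```text
clock: 3.5
eef_pos: [445.7, -48.9, 43.2]
ee_rot: [0.001, 0.148, 0.989, 0.0]
force: [-0.4, -0.1, 0.6]
finger_gap: 0.705
grip_force: 0.0
```

```bash
python3 - <<'E'
from plan import *
plan(*loc(A,0,-24),43,np.pi/2+A[2])
s=snap('scene')['img']
cv2.imwrite('pics/e.png',cv2.resize(s[150:290,200:386],(800,600)))
E
```

```text
clk 3.5 pos [445.7 -48.9  43.2] yaw 1.273 q [ 0.33  0.14 -0.67  0.   -0.76 -2.2 ] tiltz -1.0
turn -0.002 shift 0.1 -1.1 0.2
```

View pics/e.png

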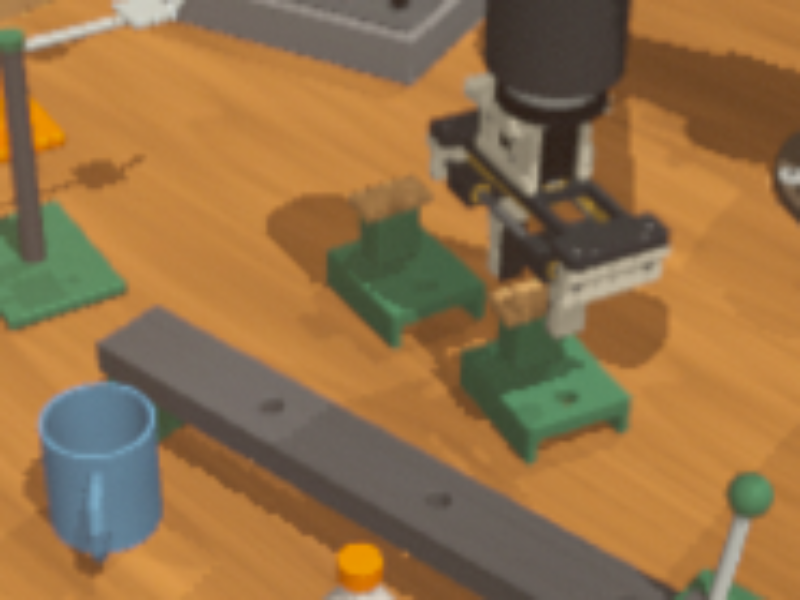

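drive_tool(commands="0.2 0 0 0 0;0.2 0 0 0 0;0.2 0 0 0 0;0.2 0 0 0 0;0.2 0 0 0 0;0.2 0 0 0 0;0.2 0 0 -10 0;0.2 0 0 -30 0;0.2 0 0 -35 0;0.2 0 0 -35 0", newtons=35)

```text
clock: 4.55
eef_pos: [443.6, -49.2, 153.0]
ee_rot: [-0.001, 0.149, 0.989, -0.0]
force: [1.7, -0.2, -4.9]
finger_gap: 0.354
grip_force: 34.9
```

```bash
python3 - <<'E'
from plan import *
print(loc(JIG,0,-52))
plan(*loc(JIG,0,-52),150,np.pi/2+JIG[2])
E
```

```text
(np.float64(638.0050888613204), np.float64(-13.697030658024282))
clk 4.55 pos [443.6 -49.2 153. ] yaw 1.272 q [ 0.33  0.   -0.52 -0.   -1.05 -2.2 ] tiltz -1.0
turn -0.406 shift -197.1 14.3 3.0
```

drive_tool(commands="0.2 0 0 0 -0.13;0.2 0 0 0 -0.14;0.2 0 0 0 -0.136;0.2 -30 2 0 0;0.2 -35 3 0 0;0.2 -35 3 0 0;0.2 -35 3 0 0;0.2 -35 3 0 0;0.2 -27 0 0 0;0.2 0 0 0 0")

```text
clock: 5.55
eef_pos: [641.4, -13.4, 150.4]
ee_rot: [-0.001, -0.054, 0.999, -0.0]
force: [-2.4, 0.2, -5.3]
finger_gap: 0.357
grip_force: 35.0
```

```bash
python3 - <<'E'
from plan import *
plan(*loc(JIG,0,-52),110,np.pi/2+JIG[2])
t=snap('top')['img'];s=snap('scene')['img']
a=cv2.resize(t[140:220,170:330],(800,400),interpolation=2);b=cv2.resize(s[150:310,230:390],(600,600),interpolation=2)
cv2.imwrite('pics/f.png',np.hstack([cv2.resize(a,(200,100)),np.zeros((100,0,3),np.uint8)]) if 0 else b)
E
```

```text
clk 5.55 pos [641.4 -13.4 150.4] yaw 1.679 q [ 0.28  0.33 -0.12 -0.   -1.12 -1.75] tiltz -1.0
turn -0.0 shift 3.4 0.1 40.4
```

View pics/f.png

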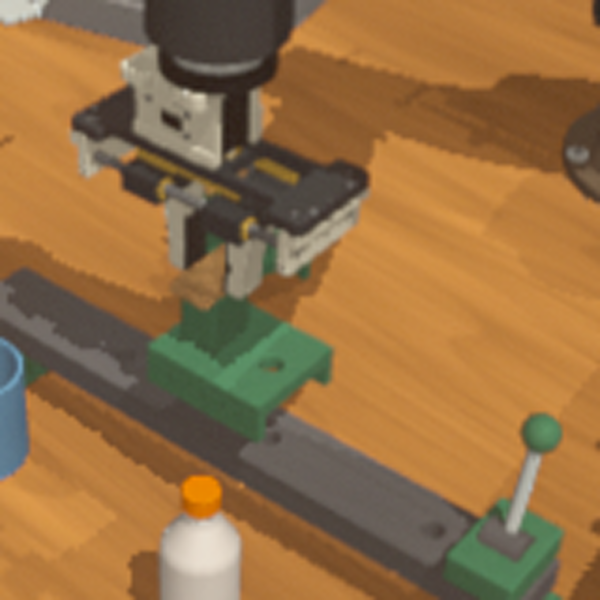

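drive_tool(commands="0.2 3.5 0 0 0;0.2 0 0 15 0;0.2 0 0 5 0;0.2 0 0 0 0;0.2 0 0 0 0")

```text
clock: 6.15
eef_pos: [635.4, -14.6, 132.7]
ee_rot: [0.0, -0.054, 0.999, -0.0]
force: [-0.6, -1.4, -4.2]
finger_gap: 0.357
grip_force: 35.0
```

```bash
python3 - <<'E'
from plan import *
c=snap('scene')
print(atz(c,np.array([270,365])/3.75+[230,150]-.4,139.4))
plan(*loc(JIG,0,-52),93,np.pi/2+JIG[2])
z=observe()['eef_pos'][2]-11; s=c['img'];p=proj(c,[*JIG[:2],z])[0];print(p,z)
x,y=(p-[16,12]).astype(int)
cv2.imwrite('pics/g.png',cv2.resize(s[y:y+24,x:x+32],(640,480),interpolation=2))
g=cv2.cvtColor(s,7)[y:y+24,x:x+32];print(x,y);print(g[4:18,6:26])
E
```

```text
[634.46639762  37.53901074 139.4       ]
clk 6.2 pos [635.7 -14.5 132.9] yaw 1.679 q [ 0.28  0.33 -0.16  0.   -1.08 -1.75] tiltz -1.0
turn -0.0 shift -2.4 0.6 39.9
[302.02773636 251.76332405] 121.90122579605932
286 239
[[ 73  71  77  86  87  87  87  86  86  94 115 120 126 123 118 117 115 116
  116 115]
 [ 71  78  83  87  88  87  85  86  88 100 123 125 122 116 113 114 116 114
  115 113]
 [ 75  84  86  87  86  86  89  97 117 119 126 124 115 113 113 112 113 114
  114 114]
 [ 84  88  86  86  86  96 117 122 126 124 124 116 115 112 113 112 114 113
  114 113]
 [ 88  86  87  85  85 101 125 127 126 118 116 114 113 114 114 113 112 114
  115 114]
 [ 87  85  87  90  98 118 125 126 123 115 117 114 114 113 114 115 113 115
  113 113]
 [ 86  89  97 117 122 124 125 120 117 113 113 108 108 111 114 114 115 115
  113 113]
 [ 96 117 120 125 124 127 123 113 103 102 101  96  93  92 108 113 114 113
  114 114]
 [100 123 125 125 123 117 114 110  99  97  96  91  82  78 100 114 115 113
  116 114]
 [120 126 125 125 123 114 113 111 103  92  91  87  84  83 103 114 114 113
  114 112]
 [126 124 124 118 115 114 114 113 112 107 103 102 103 109 112 114 113 114
  111 103]
 [126 126 122 114 113 114 115 113 114 113 113 112 113 115 114 114 113 111
  105  96]
 [126 123 115 115 112 114 112 113 114 115 113 113 114 113 114 113 110 101
   95  91]
 [122 116 113 112 114 113 115 114 113 113 114 115 115 115 113 106  97  94
   91  88]]
```

```bash
python3 - <<'E'
from plan import *
c=snap('scene')
print(atz(c,[302.8,251.1],121.9))
plan(*loc(JIG,0,-52),93,np.pi/2+JIG[2])
E
```

```text
[629.03105064  37.56019447 121.9       ]
clk 6.25 pos [635.8 -14.5 132.9] yaw 1.679 q [ 0.28  0.33 -0.16  0.   -1.08 -1.75] tiltz -1.0
turn -0.0 shift -2.3 0.5 39.9
```

drive_tool(commands="0.2 -3 0.5 0 0;0.2 0 0 12 0;0.2 0 0 10 0;0.2 0 0 8 0;0.2 0 0 5 0;0.2 0 0 2 0;0.2 0 0 0 0;0.2 0 0 0 0")

```text
clock: 7.05
eef_pos: [638.8, -13.7, 95.4]
ee_rot: [0.0, -0.054, 0.999, -0.0]
force: [0.6, 0.5, -4.3]
finger_gap: 0.354
grip_force: 35.0
```

```bash
python3 - <<'E'
from plan import *
c=snap('scene')
plan(*loc(JIG,0,-52),93,np.pi/2+JIG[2])
z=82;s=c['img'];p=proj(c,[*JIG[:2],z])[0];print(p)
x,y=(p-[16,12]).astype(int)
g=cv2.cvtColor(s,7)[y:y+24,x:x+32];print(x+6,y+4);print(g[4:18,6:26])
E
```

```text
clk 7.1 pos [638.8 -13.6  95.5] yaw 1.679 q [ 0.28  0.37 -0.19  0.   -1.01 -1.75] tiltz -1.0
turn -0.0 shift 0.8 0.0 2.5
[301.46184705 263.02800628]
291 255
[[ 74  77  81  87  85  88  86  86  89 100 123 125 125 125 126 127 127 127
  127 126]
 [ 77  84  88  88  86  86  88  98 117 122 124 124 125 125 125 126 127 125
  126 127]
 [ 84  88  86  87  87  88  99 121 125 124 125 125 126 125 125 125 125 125
  125 125]
 [ 85  87  87  86  88  99 122 128 128 125 126 125 125 124 126 124 126 125
  126 126]
 [ 87  87  85  88  99 121 127 127 127 128 126 125 123 126 126 126 124 124
  126 125]
 [ 85  89  89 100 121 126 128 127 127 127 125 120 118 122 126 126 126 126
  124 125]
 [ 89  98 117 122 125 126 124 123 116 106 104  99  92 105 121 127 125 125
  126 127]
 [119 121 124 126 127 125 122 111  99  97  96  91  80  85 109 119 125 126
  126 125]
 [127 124 126 124 123 122 116 109 100  97  93  88  80  84 106 114 117 119
  126 121]
 [126 125 125 124 117 115 115 113 111 107 105 103  99 107 113 113 114 114
  115 105]
 [125 126 125 116 115 114 115 115 112 113 112 113 111 114 113 114 114 112
  102  95]
 [126 124 116 114 115 114 114 115 113 115 115 114 114 113 113 114 112 104
   95  91]
 [125 116 113 114 113 114 114 113 113 113 114 114 114 115 113 109  99  93
   88  86]
 [116 113 113 114 113 112 116 115 113 115 114 115 113 113 109  99  93  90
   87  98]]
```

drive_tool(commands="0.2 0 0 2 0;0.2 0 0 1 0;0.2 0 0 0 0;0.55 0 0 0 0;0.55 0 0 0 0;0.55 0 0 0 0;0.55 0 0 -20 0;0.55 0 0 -35 0;0.55 0 0 -35 0;0.55 0 0 -35 0")

```text
clock: 8.1
eef_pos: [638.5, -13.8, 218.6]
ee_rot: [0.0, -0.054, 0.999, -0.0]
force: [0.9, 0.9, 0.3]
finger_gap: 0.55
grip_force: 0.0
```

```bash
python3 - <<'E'
from plan import *
plan(*loc(B,0,-24),150,np.pi/2+B[2])
E
```

```text
clk 8.1 pos [638.5 -13.8 218.6] yaw 1.679 q [ 0.28  0.28 -0.03  0.   -1.26 -1.75] tiltz -1.0
turn 0.349 shift 159.6 -243.8 68.6
```

drive_tool(commands="0.7 0 0 0 0.12;0.7 0 0 0 0.12;0.7 0 0 0 0.109;0.7 23 -35 0 0;0.7 23 -35 0 0;0.7 23 -35 0 0;0.7 23 -35 0 0;0.7 23 -35 0 0;0.7 23 -35 0 0;0.7 22 -34 20 0")

```text
clock: 9.1
eef_pos: [425.4, -213.9, 199.6]
ee_rot: [0.003, 0.12, 0.993, -0.0]
force: [1.5, -0.4, -0.6]
finger_gap: 0.698
grip_force: 0.0
```

```bash
python3 - <<'E'
from plan import *
plan(*loc(B,0,-24),43,np.pi/2+B[2])
s=snap('scene')['img']
cv2.imwrite('pics/i.png',cv2.resize(s[180:300,230:390],(800,600),interpolation=2))
E
```

```text
clk 9.1 pos [ 425.4 -213.9  199.6] yaw 1.33 q [-0.05  0.01 -0.4   0.   -1.16 -1.76] tiltz -1.0
turn 0.001 shift 0.4 1.4 156.6
```

View pics/i.png

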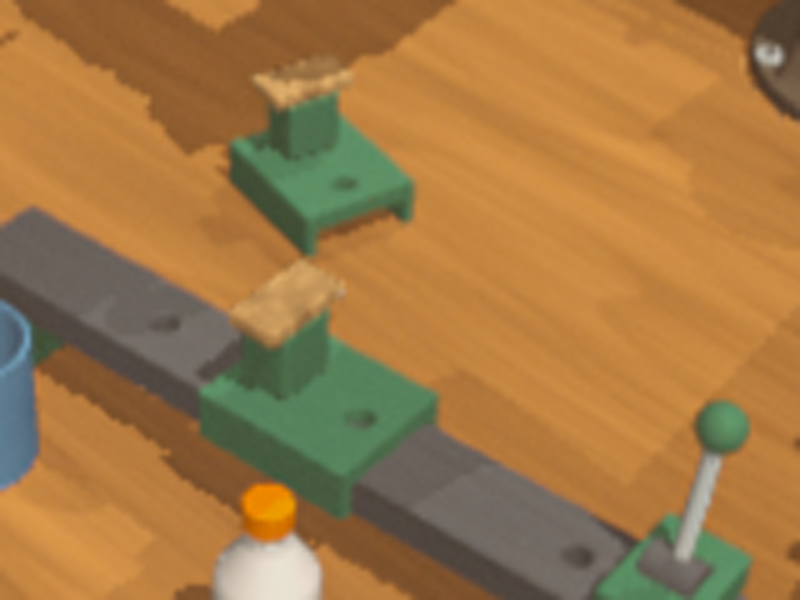

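drive_tool(commands="0.7 0 1.5 35 0;0.7 0 0 35 0;0.7 0 0 35 0;0.7 0 0 30 0;0.7 0 0 21 0;0.7 0 0 0 0;0.7 0 0 0 0")

```text
clock: 9.85
eef_pos: [425.6, -211.1, 41.6]
ee_rot: [-0.0, 0.12, 0.993, -0.0]
force: [0.3, -0.7, 0.9]
finger_gap: 0.7
grip_force: 0.0
```

drive_tool(commands="0.2 0 0 0 0;0.2 0 0 0 0;0.2 0 0 0 0;0.2 0 0 0 0;0.2 0 0 0 0;0.2 0 0 -10 0;0.2 0 0 -30 0;0.2 0 0 -35 0;0.2 0 0 -35 0;0.2 0 0 0 0")

```text
clock: 10.85
eef_pos: [428.0, -211.5, 156.0]
ee_rot: [0.004, 0.12, 0.993, -0.0]
force: [1.2, -0.5, -3.3]
finger_gap: 0.359
grip_force: 35.0
```

```bash
python3 - <<'E'
from plan import *
plan(*loc(JIG,0,-192),150,np.pi/2+JIG[2])
E
```

```text
clk 10.85 pos [ 428.  -211.5  156. ] yaw 1.33 q [-0.04  0.05 -0.46  0.   -1.05 -1.77] tiltz -1.0
turn -0.348 shift -230.1 34.0 6.0
```

drive_tool(commands="0.2 0 0 0 -0.116;0.2 0 0 0 -0.116;0.2 0 0 0 -0.116;0.2 -38 6 0 0;0.2 -38 6 0 0;0.2 -38 6 0 0;0.2 -38 6 0 0;0.2 -38 5 0 0;0.2 -38 5 0 0;0.2 0 0 0 0")

```text
clock: 11.85
eef_pos: [651.4, -151.3, 148.4]
ee_rot: [-0.001, -0.054, 0.999, 0.0]
force: [-2.2, 0.7, -2.6]
finger_gap: 0.356
grip_force: 35.0
```

```bash
cat > ch.py <<'E'
from plan import *
import sys
def ch(hy,dz=-11,r=5):
    """measure cradle hole in the scene view near jig y=hy, upper mouth at TCP z+dz"""
    c=snap('scene'); z=observe()['eef_pos'][2]+dz; X=np.array([*loc(JIG,0,hy),z]); p=proj(c,X)[0]
    x,y=np.round(p).astype(int)-[10,8]; g=cv2.cvtColor(c['img'],6)[y:y+16,x:x+20].astype(float)
    print('expect',p.round(1),'origin',x,y); print(g.astype(int))
    return c,X
E
python3 - <<'E'
from ch import *
plan(*loc(JIG,0,-192),132,np.pi/2+JIG[2])
ch(-140,-10)
E
```

```text
clk 11.85 pos [ 651.4 -151.3  148.4] yaw 1.679 q [ 0.06  0.37 -0.06 -0.   -1.14 -1.52] tiltz -1.0
turn 0.0 shift -1.6 -1.7 16.4
expect [262.2 225.5] origin 252 217
[[ 73  71  71  71  71  72  83  87  87  85  87  85  86  87  84  87  86  89
   91  93]
 [ 74  72  72  73  76  81  86  86  85  85  84  85  86  87  88  86  87  88
   89  89]
 [ 74  72  71  83  83  85  86  86  86  85  86  87  86  87  85  85  87  88
   87  86]
 [ 73  74  75  85  86  86  87  87  85  87  88  86  86  86  85  85  85  86
   87  85]
 [ 76  85  85  86  87  86  86  87  85  85  87  86  86  85  87  86  87  88
   86  87]
 [ 84  86  86  86  87  85  85  87  87  86  87  86  87  87  87  85  86  87
   84  88]
 [ 86  85  85  86  88  87  85  85  87  87  87  87  87  86  85  86  87  83
   86  85]
 [ 86  85  88  95 114 110  92  88  84  83  83  84  81  80  84  87  84  85
   86  89]
 [ 88  94 113 116 122 121 117 109  85  74  78  80  78  75  77  87  87  89
   95 115]
 [115 117 122 122 123 123 123 120 106  78  78  82  81  84 101 115 114 114
  116 120]
 [123 122 123 123 122 123 123 122 118 105 106 107 104 114 120 123 124 122
  120 109]
 [123 122 123 123 123 124 124 123 122 120 120 122 121 124 124 124 121 115
  102  95]
 [122 122 122 123 122 123 123 123 123 122 122 123 123 123 123 119 112  97
   90  92]
 [123 123 122 122 122 121 123 124 122 123 124 125 124 122 120 110  97  91
   97 113]
 [123 122 122 122 122 123 123 124 124 123 125 124 121 111 101  95  91  99
  121 137]
 [108 120 122 122 123 122 124 125 123 124 123 122 110  96  92  92 105 124
  141 146]]
```

drive_tool(commands="0.2 -2 -1.5 5 0;0.2 0 0 10 0;0.2 0 0 0 0;0.2 0 0 0 0")

```text
clock: 12.3
eef_pos: [649.5, -154.4, 135.8]
ee_rot: [-0.0, -0.053, 0.999, 0.0]
force: [0.1, -0.1, -4.0]
finger_gap: 0.353
grip_force: 35.0
```

```bash
python3 - <<'E'
from ch import *
plan(*loc(JIG,0,-192),92,np.pi/2+JIG[2])
c,X=ch(-140,-10); print(atz(c,(263.2,225.2),138.4),X)
E
```

```text
clk 12.3 pos [ 649.5 -154.4  135.8] yaw 1.677 q [ 0.06  0.38 -0.08 -0.   -1.11 -1.52] tiltz -1.0
turn -0.002 shift -3.7 1.1 43.8
expect [262.2 228.9] origin 252 221
[[ 73  73  73  72  81  85  87  87  85  84  84  85  85  86  86  84  86  87
   89  92]
 [ 72  71  74  81  85  86  87  85  87  86  86  86  85  85  84  86  87  87
   87  87]
 [ 70  75  82  86  87  88  87  87  86  85  86  85  87  86  85  86  86  87
   88  86]
 [ 80  83  86  87  87  88  87  87  86  85  87  86  87  87  86  86  85  88
   87  87]
 [ 86  88  87  89  88  87  86  86  87  89  87  86  86  86  86  86  87  87
   87  88]
 [ 85  85  86  93 109  90  86  87  88  85  89  86  86  87  86  86  89  84
   85  85]
 [ 85  86  87  97 121 112  89  86  84  84  83  81  83  82  83  86  86  87
   89  91]
 [ 89  96 113 115 122 120 110  88  80  76  80  80  79  77  82  86  89  97
  115 116]
 [117 116 122 122 122 123 121 112  92  79  81  81  81  84 107 115 113 117
  123 120]
 [124 123 122 120 123 124 124 122 114 103 106 108 106 115 122 123 121 120
  114 101]
 [123 123 123 122 124 125 124 124 121 119 120 120 121 125 124 124 121 109
   97  92]
 [123 123 122 124 123 122 123 123 122 123 123 122 123 124 122 119 111  94
   92  99]
 [122 121 122 122 121 123 123 123 122 123 125 124 124 122 109  94  92  91
  102 125]
 [122 123 121 123 123 123 124 124 125 124 124 124 119 110  96  87  90 103
  129 145]
 [108 121 121 125 124 125 124 123 124 123 122 116 101  94  91  94  98 105
  122 145]
 [ 87  99 114 122 125 124 125 124 124 121 110  98  91  92  93  98 102 100
  105 124]]
[ 644.5298427  -100.21138149  138.4       ] [ 647.49062386 -101.18431331  126.32009707]
```

drive_tool(commands="0.2 -3 -0.3 0 0;0.2 0 0 12 0;0.2 0 0 10 0;0.2 0 0 8 0;0.2 0 0 8 0;0.2 0 0 2 0;0.2 0 0 0 0;0.2 0 0 0 0")

```text
clock: 13.15
eef_pos: [653.7, -154.1, 96.4]
ee_rot: [0.0, -0.053, 0.999, -0.0]
force: [0.2, 0.5, -3.6]
finger_gap: 0.36
grip_force: 35.0
```

```bash
python3 - <<'E'
from ch import *
plan(*loc(JIG,0,-192),92,np.pi/2+JIG[2])
c,X=ch(-140,-10)
E
```

```text
clk 13.15 pos [ 653.7 -154.1   96.4] yaw 1.678 q [ 0.06  0.42 -0.12  0.   -1.04 -1.52] tiltz -1.0
turn -0.001 shift 0.5 1.3 4.4
expect [262.5 240. ] origin 253 232
[[ 71  71  74  76  86  86  85  85  84  86  86  85  86  86  87  88  92  96
   99 111]
 [ 71  69  73  83  87  86  85  87  85  85  87  87  85  85  86  88  87  88
   95 112]
 [ 76  81  86  85  87  87  84  84  84  84  86  84  86  85  86  88  88  87
   88  97]
 [ 84  85  86  88  87  89  85  85  86  86  84  85  86  86  86  86  86  88
   86  87]
 [ 88  86  87  86  87  86  87  87  86  85  86  85  86  85  86  87  86  86
   86  85]
 [ 86  86  87  88  86  89  87  86  87  85  86  84  86  86  88  87  87  87
   86  84]
 [ 86  88  95 112  92  85  87  87  86  87  85  85  85  87  86  87  83  86
   89  94]
 [ 94 114 115 122 112  90  83  82  80  79  80  79  82  87  89  90  90  95
  114 115]
 [114 121 122 123 121 112  93  76  79  80  79  77  81  97 114 116 115 117
  121 111]
 [123 122 121 123 122 121 114  92  79  77  84 102 113 118 122 123 120 114
  104  96]
 [123 122 122 123 124 125 120 115 112 104 115 120 124 123 122 120 109  98
   93  90]
 [123 123 123 124 124 125 122 122 120 121 125 123 123 123 120 108  94  90
   91  86]
 [122 122 123 122 123 123 123 123 124 123 123 125 119 110  95  93  90  88
   89  98]
 [122 121 121 122 123 125 123 123 123 125 124 122 110  92  87  88  86  82
   97 106]
 [121 122 122 121 123 124 123 125 124 122 120 110  96  91  87  86  99 103
  108 108]
 [120 122 123 125 123 123 123 125 121 111 101  95  91  91  87  99 108 111
  109 108]]
```

drive_tool(commands="0.2 0 0.3 2 0;0.2 0 0 2 0;0.2 0 0 0 0;0.55 0 0 0 0;0.55 0 0 0 0;0.55 0 0 0 0;0.55 0 0 -20 0;0.55 0 0 -40 0;0.55 0 0 -40 0;0.55 0 0 -40 0")

```text
clock: 14.2
eef_pos: [653.3, -153.9, 234.0]
ee_rot: [0.0, -0.053, 0.999, -0.0]
force: [1.0, 0.5, 0.1]
finger_gap: 0.549
grip_force: 0.0
```

```bash
python3 - <<'E'
from plan import *
plan(*loc(CAD,-46,50),230,np.pi/2+CAD[2])
plan(*loc(CAD,46,50),230,np.pi/2+CAD[2])
E
```

```text
clk 14.2 pos [ 653.3 -153.9  234. ] yaw 1.678 q [ 0.06  0.33  0.07  0.   -1.31 -1.52] tiltz -1.0
turn -0.114 shift 118.8 572.4 4.0
clk 14.2 pos [ 653.3 -153.9  234. ] yaw 1.678 q [ 0.06  0.33  0.07  0.   -1.31 -1.52] tiltz -1.0
turn -0.114 shift 26.8 572.4 4.0
```

drive_tool(commands="0.55 0 0 -10 -0.114;0.55 2 45 0 0;0.55 2 45 0 0;0.55 2 45 0 0;0.55 2 45 0 0;0.55 2 45 0 0;0.55 2 45 0 0;0.55 2 45 0 0;0.55 2 45 0 0;0.55 2 45 0 0")

```text
clock: 15.2
eef_pos: [546.5, 239.2, 242.8]
ee_rot: [0.001, -0.11, 0.994, 0.0]
force: [0.9, 0.5, 0.7]
finger_gap: 0.549
grip_force: 0.0
```

drive_tool(commands="0.55 3 45 0 0;0.55 3 45 0 0;0.55 3 45 0 0;0.55 0 0 20 0;0.55 0 0 0 0")

```text
clock: 15.7
eef_pos: [507.0, 367.6, 219.6]
ee_rot: [-0.002, -0.111, 0.994, -0.001]
force: [-0.5, -0.7, -0.3]
finger_gap: 0.547
grip_force: 0.0
```

```bash
python3 - <<'E'
from plan import *
plan(*loc(CAD,46,50),79,np.pi/2+CAD[2])
s=snap('scene')['img']
cv2.imwrite('pics/k.png',cv2.resize(s[170:350,230:470],(800,600),interpolation=2))
E
```

```text
clk 15.7 pos [507.  367.6 219.6] yaw 1.794 q [ 0.94  0.26 -0.05 -0.   -1.26 -2.29] tiltz -1.0
turn 0.002 shift -1.6 31.5 140.6
```

View pics/k.png

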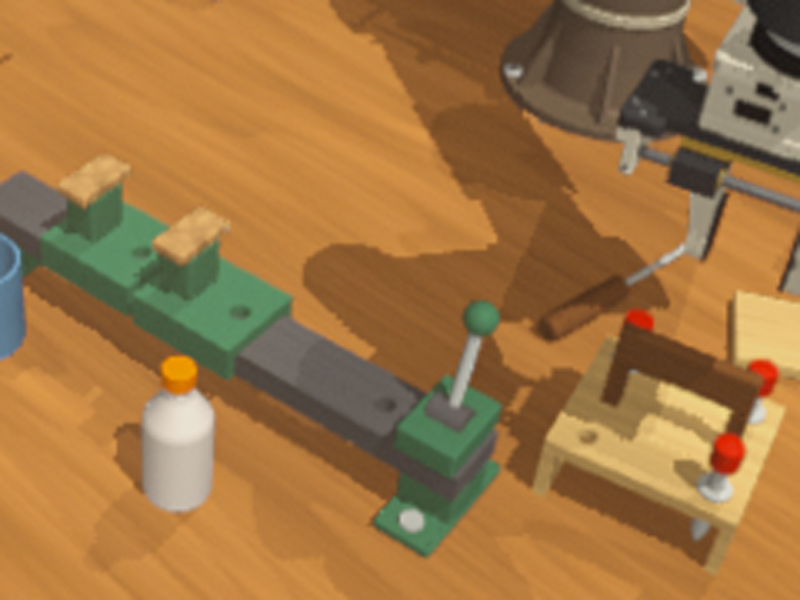

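drive_tool(commands="0.55 -1.5 31.5 0 0;0.55 0 0 30 0;0.55 0 0 30 0;0.55 0 0 30 0;0.55 0 0 0 0;0.55 0 0 0 0")

```text
clock: 16.35
eef_pos: [504.4, 397.7, 133.5]
ee_rot: [0.0, -0.11, 0.994, -0.0]
force: [0.0, 0.2, 0.7]
finger_gap: 0.545
grip_force: 0.0
```

```bash
python3 - <<'E'
from plan import *
plan(*loc(CAD,46,50),79,np.pi/2+CAD[2])
t=snap('top')['img'];s=snap('scene')['img']
a=cv2.resize(s[230:330,390:490],(400,400),interpolation=2);b=cv2.resize(s[210:270,240:315],None,fx=5.3,fy=5.3,interpolation=2)
o=np.zeros((400,a.shape[1]+b.shape[1],3),np.uint8);o[:,:400]=a;o[:b.shape[0],400:]=b
cv2.imwrite('pics/l.png',o);print(o.shape)
E
```

```text
clk 16.35 pos [504.4 397.7 133.5] yaw 1.791 q [ 0.97  0.34 -0.14  0.   -1.09 -2.32] tiltz -1.0
turn -0.001 shift 2.4 1.5 54.5
(400, 798, 3)
```

View pics/l.png

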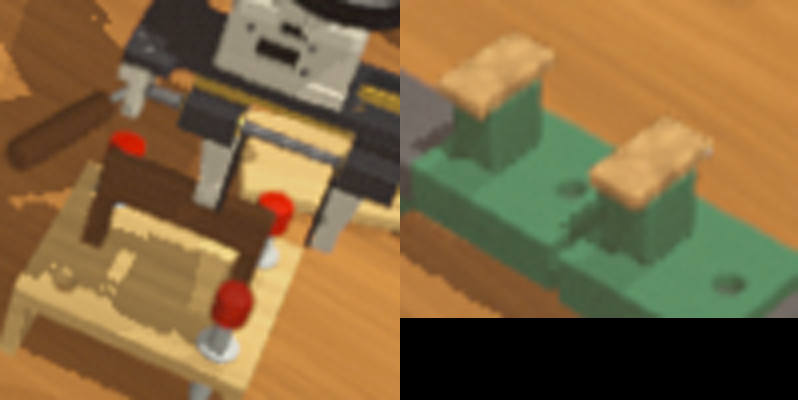

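drive_tool(commands="0.55 2.4 1.5 0 0;0.55 0 0 20 0;0.55 0 0 20 0;0.55 0 0 14 0;0.55 0 0 0 0;0.2 0 0 0 0;0.2 0 0 0 0;0.2 0 0 0 0;0.2 0 0 0 0;0.2 0 0 0 0", newtons=25)

```text
clock: 17.45
eef_pos: [500.8, 399.3, 78.5]
ee_rot: [0.0, -0.11, 0.994, 0.0]
force: [0.5, 0.3, 0.3]
finger_gap: 0.211
grip_force: 0.0
```

```bash
python3 - <<'E'
from plan import *
plan(*loc(CAD,46,50),79,np.pi/2+CAD[2])
E
```

```text
clk 17.45 pos [500.8 399.3  78.5] yaw 1.792 q [ 0.98  0.39 -0.21  0.   -0.97 -2.33] tiltz -1.0
turn -0.0 shift -0.8 -0.8 -0.5
```

```bash
python3 - <<'E'
from plan import *
c=snap('scene');t=snap('top');s=c['img']
print(proj(c,[502,399,98]),proj(t,[502,399,98]))
a=cv2.resize(s[250:330,390:490],(800,640)[:2],interpolation=2)[:600]
cv2.imwrite('pics/n.png',a)
E
```

```text
[[448.12446735 306.34013723]] [[116.9852745  225.44119253]]
```

View pics/n.png

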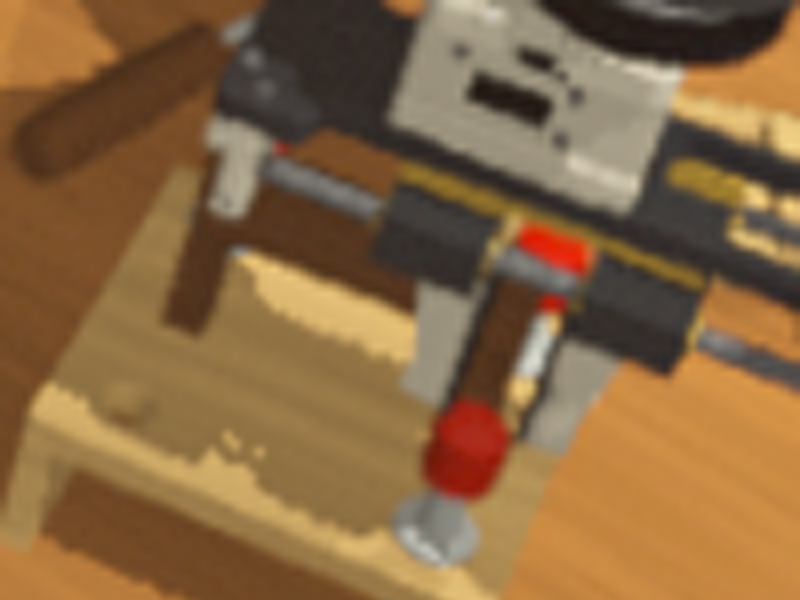

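```bash
python3 - <<'E'
from plan import *
c=snap('scene');t=snap('top');o=observe();x,y,z=o['eef_pos'];print(o['eef_pos'],o['joints'],o['finger_gap'],o['grip_force'])
for X in([x,y,z],[x,y,z+66]): print((proj(c,X)[0]-[390,250])*8,proj(t,X)[0])
print(atz(c,np.array([490,425])/8+[390,250],z))
g=c['img'];hsv=cv2.cvtColor(t['img'],40);m=cv2.inRange(hsv,(0,150,90),(6,255,255))|cv2.inRange(hsv,(174,150,90),(180,255,255))
n,_,st,ce=cv2.connectedComponentsWithStats(m);print([(ce[i].round(1),st[i][4]) for i in range(1,n) if st[i][4]>8 and 100<ce[i][0]<180])
E
```

```text
[500.67379932 399.17297048  78.11694003] [ 9.77290445e-01  3.88212810e-01 -2.09722466e-01  1.54307002e-05
 -9.72795805e-01 -2.32725864e+00] 0.20204773559108996 0.0
[450.75477636 492.87902534] [118.93114059 226.2889601 ]
[508.10780403 341.53602518] [112.06751094 224.84376832]
[466.83849199 394.42057128  78.11694003]
[(array([154.8, 246.2]), np.int32(38)), (array([123.1, 254.1]), np.int32(45))]
```

```bash
python3 - <<'E'
from plan import *
import pickle
c=pickle.load(open('scene0.pkl','rb'))
def q(p,yaw,d,seen):
    X=np.array(p)+[d*np.cos(yaw),d*np.sin(yaw),0]
    print(proj(c,X)[0],'up30',proj(c,X+[0,0,30])[0],'x-30',proj(c,X-[30,0,0])[0],'seen',seen)
q([445.7,-48.9,43.2],1.273,38,(331.4,228.2))
q([641.4,-13.4,150.4],1.679,24,(295.3,227.3))
q([500.7,399.2,78.1],1.792,17,(390+555/8,250+445/8))
q([500.7,399.2,78.1],1.792,-17,(390+425/8,250+400/8))
print(ray(c,(280,210))[0], c['vfov'])
E
```

```text
[329.16570485 237.11126497] up30 [329.92836383 229.33685447] x-30 [335.54445574 232.88376077] seen (331.4, 228.2)
[293.10883301 239.52668463] up30 [293.39786031 230.46246738] x-30 [301.12971209 234.56949319] seen (295.3, 227.3)
[453.11492522 314.47084198] up30 [456.46061841 306.08205165] x-30 [458.8832672  307.74237116] seen (459.375, 305.625)
[439.63301651 308.80109561] up30 [442.687974   300.39495851] x-30 [445.59396661 302.25022763] seen (443.125, 300.0)
[1240.27496601  586.98506841  836.03806958] 53.77538665994388
```

drive_tool(commands="0.55 0 0 0 0;0.55 0 0 0 0;0.55 0 0 0 0;0.55 0 0 0 0;0.55 -1 -1 8 0;0.55 0 0 8 0;0.55 0 0 7 0;0.55 0 0 6 0;0.55 0 0 0 0;0.55 0 0 0 0")

```text
clock: 18.65
eef_pos: [501.9, 398.4, 48.9]
ee_rot: [-0.0, -0.11, 0.994, -0.0]
force: [0.1, 0.1, -0.6]
finger_gap: 0.55
grip_force: 0.0
```

drive_tool(commands="0.2 0 0 0 0;0.2 0 0 0 0;0.2 0 0 0 0;0.2 0 0 0 0;0.2 0 0 0 0;0.2 0 0 0 0")

```text
clock: 19.25
eef_pos: [501.9, 398.5, 49.3]
ee_rot: [0.0, -0.11, 0.994, 0.0]
force: [0.5, -0.7, 0.6]
finger_gap: 0.263
grip_force: 24.9
```

```bash
python3 - <<'E'
from plan import *
c=snap('scene');s=c['img']
plan(*loc(CAD,46,50),79,np.pi/2+CAD[2])
cv2.imwrite('pics/o.png',np.hstack([cv2.resize(s[250:330,395:485],(400,356),interpolation=2),cv2.resize(s[200:280,230:320],(400,356),interpolation=2)]))
E
```

```text
clk 19.3 pos [501.9 398.5  49.2] yaw 1.792 q [ 0.97  0.42 -0.24  0.   -0.91 -2.32] tiltz -1.0
turn -0.0 shift 0.2 0.2 -29.8
```

View pics/o.png

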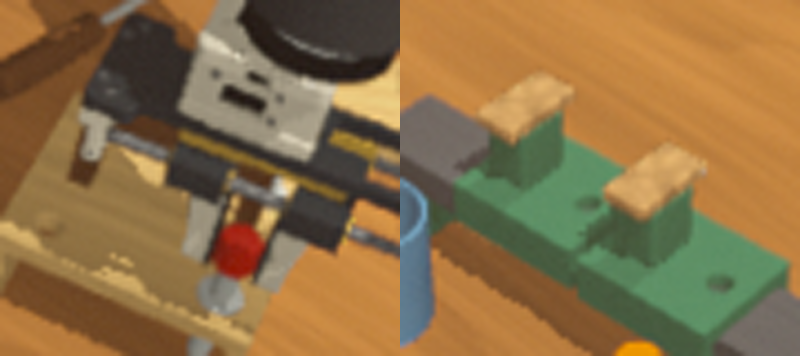

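drive_tool(commands="0.2 0 0 -10 0;0.2 0 0 -25 0;0.2 0 0 -35 0;0.2 0 0 -35 0;0.2 0 0 -35 0;0.2 0 0 -35 0;0.2 0 0 -40 0;0.2 0 0 0 -0.14;0.2 0 0 0 -0.14;0.2 0 0 0 -0.14")

```text
clock: 20.3
eef_pos: [501.7, 398.3, 265.1]
ee_rot: [0.0, -0.318, 0.948, 0.0]
force: [0.4, 0.2, -0.5]
finger_gap: 0.269
grip_force: 24.9
```

drive_tool(commands="0.2 0 0 0 -0.14;0.2 0 0 0 -0.14;0.2 0 0 0 -0.14;0.2 0 0 0 -0.14;0.2 0 0 0 -0.14;0.2 0 0 0 -0.14;0.2 0 0 0 -0.14;0.2 0 0 0 -0.058;0.2 0 0 0 0")

```text
clock: 21.2
eef_pos: [501.7, 398.3, 264.6]
ee_rot: [-0.0, 0.744, -0.668, -0.0]
force: [0.3, -0.1, -0.4]
finger_gap: 0.259
grip_force: 24.9
```

```bash
python3 - <<'E'
from plan import *
plan(JIG[0],JIG[1],200,np.pi+JIG[2])
print(observe()['finger_gap'],observe()['grip_force'])
E
```

```text
clk 21.2 pos [501.7 398.3 264.6] yaw -3.033 q [ 0.97  0.27  0.05 -0.   -1.36 -0.87] tiltz -1.0
turn 0.001 shift 372.3 -91.1 64.6
0.2594388695977095 24.942992627620697
```

drive_tool(commands="0.2 37 -9 0 0;0.2 37 -9 0 0;0.2 37 -9 0 0;0.2 37 -9 0 0;0.2 37 -9 0 0;0.2 37 -9 0 0;0.2 37 -9 0 0;0.2 37 -9 0 0;0.2 37 -9 0 0;0.2 37 -9 0 0")

```text
clock: 22.2
eef_pos: [631.4, 38.7, 264.6]
ee_rot: [-0.0, 0.743, -0.669, 0.0]
force: [1.0, 0.4, -1.2]
finger_gap: 0.267
grip_force: 24.9
```

drive_tool(commands="0.2 2 0 20 0;0.2 0 0 20 0;0.2 0 0 20 0;0.2 0 0 0 0;0.2 0 0 0 0")

```text
clock: 22.7
eef_pos: [631.5, 38.1, 204.7]
ee_rot: [0.0, 0.744, -0.668, 0.0]
force: [0.5, -0.2, -0.6]
finger_gap: 0.267
grip_force: 24.9
```

```bash
cat > pin.py <<'E'
from plan import *
def red(c,lo,hi):
    """centroids of red blobs within box"""
    hsv=cv2.cvtColor(c['img'],40);m=cv2.inRange(hsv,(0,150,60),(6,255,255))|cv2.inRange(hsv,(174,150,60),(180,255,255))
    n,_,st,ce=cv2.connectedComponentsWithStats(m)
    return [(ce[i].round(1),int(st[i][4])) for i in range(1,n) if st[i][4]>8 and lo[0]<ce[i][0]<hi[0] and lo[1]<ce[i][1]<hi[1]]
E
python3 - <<'E'
from pin import *
plan(JIG[0],JIG[1],130,np.pi+JIG[2])
c=snap('scene'); x,y,z=observe()['eef_pos']; k=proj(c,[x,y,z+48.8])[0];print(k,red(c,k-25,k+25))
import pickle; c0=pickle.load(open('scene0.pkl','rb')); print(proj(c0,[*loc(CAD,46,50),98]),red(c0,(390,250),(480,320)))
E
```

```text
clk 22.7 pos [631.5  38.1 204.7] yaw -3.035 q [ 0.37  0.28 -0.06  0.   -1.23 -0.26] tiltz -1.0
turn -0.001 shift 0.2 -0.9 74.7
[304.27000245 210.52981193] [(array([306.9, 210.1]), 50)]
[[448.05827054 306.20349037]] [(array([421.8, 265.6]), 25), (array([459.1, 282.3]), 42), (array([447.8, 305.6]), 86)]
```

drive_tool(commands="0.2 0 -0.9 20 0;0.2 0 0 25 0;0.2 0 0 22 0;0.2 0 0 5 0;0.2 0 0 0 0;0.2 0 0 0 0")

```text
clock: 23.35
eef_pos: [633.5, 38.6, 133.9]
ee_rot: [-0.001, 0.744, -0.668, 0.001]
force: [-0.5, 0.1, -0.9]
finger_gap: 0.264
grip_force: 24.9
```

```bash
python3 - <<'E'
from pin import *
plan(JIG[0],JIG[1],71,np.pi+JIG[2])
c=snap('scene');s=c['img'];p=proj(c,[*JIG[:2],82])[0];print(p,observe()['force'])
x,y=p.astype(int)-[10,12];print(x,y);print(cv2.cvtColor(s,6)[y:y+20,x:x+22])
E
```

```text
clk 23.35 pos [633.5  38.6 133.9] yaw -3.033 q [ 0.37  0.33 -0.16  0.   -1.08 -0.26] tiltz -1.0
turn 0.0 shift 0.5 1.1 62.9
[301.46184705 263.02800628] [-0.26289076 -0.28422171 -0.66634495]
291 251
[[ 72  74  72  75  77  85  87  96 114 120 138 155 160 153 109  98  98  98
  100  98  98  97]
 [ 72  73  72  75  84  91  97 115 123 124 146 161 165 155 122 112 105  98
   99 100  98  99]
 [ 73  71  72  75  94 115 119 123 122 128 150 161 164 153 125 122 120 108
  101  98  99  98]
 [ 71  75  72  74  88 100 105 121 125 132 150 162 162 149 124 123 123 122
  120 109 101  99]
 [ 73  76  78  83  86  88  91 104 122 133 150 162 160 145 125 123 123 125
  124 121 115 106]
 [ 77  84  86  86  88  87  87  88 107 131 153 161 159 139 124 123 124 124
  124 123 123 122]
 [ 76  86  87  86  87  86  87  90 113 135 152 161 158 136 123 123 123 124
  123 124 124 123]
 [ 87  86  87  88  86  88  88  97 122 138 153 162 157 133 122 123 123 123
  123 123 124 123]
 [113  94  89  90  86  86  86  90 107 132 153 161 153 121 121 121 123 123
  125 123 125 122]
 [122 118 118 113  91  90  87  85  93 115 147 153 139 120 120 117
[... 258 characters left out ...]
7  92  83  80 100 111 113 112
  112 112 109 102]
 [117 123 122 122 123 123 123 116  93  91  95  91  81  84 105 113 113 112
  112 108 101  95]
 [113 116 121 117 123 121 115 114 109 104 104  97  99 107 112 113 111 111
  110 101  94  92]
 [112 114 114 113 114 114 115 112 113 111 110 110 111 112 113 113 113 108
  102  93  93 100]
 [114 112 113 112 112 113 112 112 112 111 111 113 113 113 113 112 109  98
   93  93  97 106]
 [112 111 113 110 111 113 110 113 113 114 113 113 113 114 111 104  97  92
   93  97 100 100]
 [112 112 111 112 111 111 114 113 112 113 113 114 112 109 101  95  92  95
   97 100  98 100]
 [111 113 112 112 113 113 113 112 113 112 114 114 110 102  94  93  91  98
   99  99 100  97]]
```

drive_tool(commands="0.2 0.3 1 0 0;0.2 0 0 8 0;0.2 0 0 8 0;0.2 0 0 8 0;0.2 0 0 0 0")

```text
clock: 23.9
eef_pos: [630.2, 37.7, 106.1]
ee_rot: [0.001, 0.744, -0.668, -0.001]
force: [-0.8, -0.7, -0.9]
finger_gap: 0.265
grip_force: 24.9
```

drive_tool(commands="0.2 0 0 8 0;0.2 0 0 8 0;0.2 0 0 8 0;0.2 0 0 6 0;0.2 0 0 3 0;0.2 0 0 0 0;0.2 0 0 0 0")

```text
clock: 24.6
eef_pos: [631.6, 38.0, 75.3]
ee_rot: [-0.0, 0.744, -0.668, 0.0]
force: [-0.3, -0.7, -0.7]
finger_gap: 0.267
grip_force: 24.9
```

Now press home.

drive_tool(commands="0.2 0 0 2 0;0.2 0 0 2 0;0.2 0 0 1 0;0.2 0 0 1 0;0.2 0 0 0 0;0.2 0 0 0 0")

```text
clock: 25.2
eef_pos: [631.9, 38.0, 71.1]
ee_rot: [-0.001, 0.744, -0.668, 0.001]
force: [-3.7, 0.1, 11.4]
finger_gap: 0.264
grip_force: 25.0
```

drive_tool(commands="0.45 0 0 0 0;0.45 0 0 0 0;0.45 0 0 0 0;0.45 0 0 -15 0;0.45 0 0 -30 0;0.45 0 0 -40 0;0.45 0 0 -45 0;0.45 0 0 -20 0.14;0.45 0 0 0 0.14;0.45 0 0 0 0.14")

```text
clock: 26.2
eef_pos: [631.7, 38.1, 219.9]
ee_rot: [0.001, -0.586, 0.81, -0.0]
force: [0.1, 0.8, -0.6]
finger_gap: 0.45
grip_force: 0.0
```

```bash
python3 - <<'E'
from pin import *
c=snap('scene');print(red(c,(280,200),(330,300)),proj(c,[*JIG[:2],120]))
h=atz(c,(272,245.4),82);print('Bhole',h, loc(JIG,0,-140)); d=np.array(h[:2])-loc(JIG,0,-140)
print('local',d@[np.cos(.108),np.sin(.108)],d@[-np.sin(.108),np.cos(.108)])
s=c['img'];print(cv2.cvtColor(s,6)[238:254,262:284])
plan(h[0]+52*np.sin(.108),h[1]-52*np.cos(.108),150,np.pi/2+.108)
E
```

```text
[(array([302.3, 252. ]), 78)] [[302.00027992 252.31163287]]
Bhole [640.34555485 -69.35658361  82.        ] (np.float64(647.490623857401), np.float64(-101.18431331006536))
local -3.672723041978772 32.41245894235824
[[ 76  74  79  82  88  86  87  87  86  85  88  86  87  87  87  88  86  88
   92 109 131 170]
 [ 72  77  85  87  88  87  87  87  87  86  87  86  86  87  86  87  91 106
  112 125 152 166]
 [ 82  85  87  87  87  87  86  88  88  87  86  85  87  87  88 107 132 162
  158 160 169 173]
 [ 88  87  88  88  88  87  88  87  87  87  86  91  96 114 126 171 171 177
  174 171 173 172]
 [ 85  87  87  89  87  87  86  89  87  87  94 113 117 134 157 176 176 175
  175 173 173 171]
 [ 86  87  87  88  86  87  88  86  87  88  94 113 105 127 135 148 163 169
  169 169 172 175]
 [ 87  87  87  89  88  87  88  86  85  83  85  90  86 103 119 119 129 146
  162 166 170 175]
 [ 89  87  86  86  88  88  87  79  78  78  81  78  76  92 121 109 107 116
  134 156 167 171]
 [ 89  87  87  86  86  87  89  82  79  78  80  77  78  95 118  95  87  99
  110 128 143 162]
 [ 88  88  86  87  86  89  87  86  85  82  82  82  85  91  98  87  80  84
   93 104 119 134]
 [ 88  88  87  89  87  87  88  88  85  84  85  89  86  87  87  84  78  77
   78  84 100 120]
 [ 85  87  87  86  86  88  87  89  89  90  87  88  88  86  85  81  73  78
   76  76  82  93]
 [ 90  85  87  90  95 111 101 115 118 113  90  88  87  83  76  74  70  75
   77  76  75  79]
 [112  91  94 116 120 121 118 123 123 117  91  86  83  77  74  73  72  76
   76  75  75  78]
 [114 116 118 124 124 124 124 121 103  98  86  82  75  74  75  77  78  77
   76  74  77  78]
 [ 93 110 121 125 124 125 124 123 115 105  80  73  73  76  81  84  80  77
   76  77  77  78]]
clk 26.25 pos [631.3  38.  219.2] yaw 2.815 q [ 0.37  0.27 -0.04 -0.   -1.26 -0.69] tiltz -1.0
turn 1.136 shift 2.6 -159.7 69.2
```

drive_tool(commands="0.7 0 0 0 0.14;0.7 0 0 0 0.14;0.7 0 0 0 0.14;0.7 0 0 0 0.14;0.7 0 0 0 0.14;0.7 0 0 0 0.14;0.7 0 0 0 0.14;0.7 0 0 0 0.14;0.7 0 0 0 0.016;0.7 2.5 -40 0 0")

```text
clock: 27.25
eef_pos: [634.0, 0.5, 218.6]
ee_rot: [-0.0, -0.066, 0.998, 0.0]
force: [0.4, -0.4, 0.1]
finger_gap: 0.701
grip_force: 0.0
```

drive_tool(commands="0.7 0 -40 0 0;0.7 0 -40 0 0;0.7 0 -40 0 0;0.7 0 0 10 0;0.7 0 0 0 0;0.7 0 0 0 0")

```text
clock: 27.85
eef_pos: [648.2, -120.8, 208.7]
ee_rot: [-0.0, -0.063, 0.998, 0.0]
force: [-0.3, 1.1, -0.1]
finger_gap: 0.699
grip_force: 0.0
```

```bash
python3 - <<'E'
from pin import *
plan(645.9,-121.1,76,np.pi/2+.108)
E
```

```text
clk 27.85 pos [ 648.2 -120.8  208.7] yaw 1.696 q [ 0.11  0.32  0.01 -0.   -1.26 -1.56] tiltz -1.0
turn 0.017 shift 2.4 -0.1 132.7
```

drive_tool(commands="0.7 2.2 0 30 0.017;0.7 0 0 30 0;0.7 0 0 30 0;0.7 0 0 20 0;0.7 0 0 15 0;0.7 0 0 8 0;0.7 0 0 0 0;0.7 0 0 0 0", newtons=35)

```text
clock: 28.65
eef_pos: [647.0, -120.9, 77.0]
ee_rot: [0.001, -0.054, 0.999, -0.0]
force: [-0.5, 0.4, 0.0]
finger_gap: 0.699
grip_force: 0.0
```

drive_tool(commands="0.2 0 0 0 0;0.2 0 0 0 0;0.2 0 0 0 0;0.2 0 0 0 0;0.2 0 0 0 0;0.2 0 0 -3 0;0.2 0 0 -3 0;0.2 0 0 0 0;0.2 0 0 0 0")

```text
clock: 29.55
eef_pos: [646.2, -121.4, 82.0]
ee_rot: [-0.0, -0.053, 0.999, 0.0]
force: [0.1, -0.1, -3.9]
finger_gap: 0.365
grip_force: 35.0
```

```bash
python3 - <<'E'
from pin import *
plan(*loc(JIG,0,-192),76,np.pi/2+.108)
c=snap('scene');print(cv2.cvtColor(c['img'],6)[236:252,262:284])
E
```

```text
clk 29.55 pos [ 646.2 -121.4   82. ] yaw 1.677 q [ 0.11  0.41 -0.16 -0.   -1.   -1.58] tiltz -1.0
turn -0.002 shift -3.5 -32.1 6.0
[[ 72  74  71  73  84  89  84  85  86  85  86  85  87  87  86  87  87  89
   90  93 109 147]
 [ 73  73  75  83  86  88  86  87  85  85  85  84  85  85  87  87  87  85
   89 107 139 172]
 [ 71  75  82  87  86  87  86  88  86  87  87  86  85  85  86  88  86  90
  112 153 156 170]
 [ 82  83  86  87  87  87  87  87  84  86  86  85  86  87  84  85  96 117
  140 158 160 165]
 [ 87  87  86  86  86  84  86  89  89  88  86  87  87  86  88 112 139 155
  163 166 170 174]
 [ 88  87  87  85  86  86  87  97 111  91  86  87  84  88 118 161 164 173
  174 171 172 173]
 [ 85  86  86  87  85  86  95 117 119 103  85  83  86 108 153 172 174 176
  174 172 172 172]
 [ 79  80  86  85  90  95 115 119 108  98  81  78  77  94 132 148 162 169
  170 168 172 176]
 [ 82  84  89  95 114 117 120 112  98  94  80  77  81  96 118 119 129 145
  163 166 169 175]
 [ 86  93 113 117 123 122 122 119 110  98  83  88 101 118 124 108 107 115
  135 155 167 169]
 [ 91  97 121 124 122 123 125 123 119 115 115 116 120 125 118  95  88  98
  110 130 143 157]
 [115 118 123 124 123 124 123 122 122 122 123 123 122 119 100  85  77  84
   91 104 118 133]
 [121 122 122 123 123 122 122 123 122 125 124 117 101  97  84  75  72  75
   78  85 101 121]
 [113 116 121 123 122 123 124 123 123 123 119  99  87  82  75  73  70  76
   77  76  83  95]
 [112 120 121 122 123 123 124 123 124 118 100  87  77  75  74  72  70  76
   76  76  75  77]
 [101 115 123 123 123 123 123 124 120  99  85  78  74  73  74  71  73  76
   75  76  74  78]]
```

drive_tool(commands="0.2 -1 -8 0 0;0.2 -1 -8 0 0;0.2 -1 -8 0 0;0.2 -0.5 -8 0 0;0.2 0 0 0 0;0.2 0 0 0 0")

```text
clock: 30.2
eef_pos: [653.0, -153.3, 81.8]
ee_rot: [-0.0, -0.052, 0.999, 0.0]
force: [0.2, -0.5, -4.0]
finger_gap: 0.361
grip_force: 35.0
```

```bash
python3 - <<'E'
from ch import *
plan(*loc(JIG,0,-192),76,np.pi/2+.108)
ch(-140,6)
E
```

```text
clk 30.2 pos [ 653.  -153.3   81.8] yaw 1.676 q [ 0.06  0.43 -0.13 -0.   -1.01 -1.53] tiltz -1.0
turn -0.003 shift -0.2 0.4 5.8
expect [262.5 239.6] origin 253 232
[[ 72  73  72  77  81  87  86  87  86  85  85  86  87  85  86  87  87  90
   93  95]
 [ 72  72  81  84  85  85  86  85  85  85  85  86  86  87  87  87  88  87
   87  89]
 [ 76  82  87  87  88  86  86  84  84  88  86  85  86  88  87  85  86  87
   88  87]
 [ 85  88  87  86  85  85  86  86  85  86  85  85  86  85  86  86  86  87
   86  86]
 [ 86  87  86  86  88  86  86  88  87  87  85  86  86  85  84  87  87  86
   87  86]
 [ 85  87  87  86  86  86  86  88  88  87  86  88  85  86  87  85  87  87
   86  85]
 [ 84  84  85  87  90  89  85  84  83  83  85  81  85  85  86  87  86  86
   86  86]
 [ 79  85  85  92 113 111  90  80  78  81  80  78  78  83  87  85  87  87
   86  84]
 [ 80  86  87  96 122 122 109  81  75  78  80  78  76  81  86  86  85  87
   87  82]
 [ 87  95 114 117 124 124 121 110  86  79  79  80  85  89  89  90  93 105
   96  89]
 [116 116 124 123 123 124 122 122 114 109  90  87  96 114 117 112 102  97
   94  90]
 [122 123 123 123 123 123 123 122 122 120 116 116 117 123 120 111  96  93
   89  89]
 [114 121 122 122 121 123 122 122 124 122 123 123 121 114 100  96  92  90
   87  96]
 [111 116 123 121 122 123 122 123 124 125 125 122 110  97  92  90  88  85
   96 101]
 [118 120 122 123 123 122 124 122 122 124 119 110  96  92  92  87  97  99
  105 107]
 [101 115 121 123 125 123 123 124 121 109  96  95  90  89  87  98 106 107
  110 109]]
```

drive_tool(commands="0.2 0 -0.5 3 0;0.2 0 0 3 0;0.2 0 0 0 0;0.7 0 0 0 0;0.7 0 0 0 0;0.7 0 0 0 0;0.7 0 0 -20 0;0.7 0 0 -40 0;0.7 0 0 -45 0;0.7 0 0 -45 0")

```text
clock: 31.25
eef_pos: [653.0, -153.4, 227.7]
ee_rot: [-0.0, -0.053, 0.999, -0.0]
force: [0.4, 0.5, 0.5]
finger_gap: 0.699
grip_force: 0.0
```

```bash
python3 - <<'E'
from ch import *
c=snap('scene');
p=proj(c,[*loc(JIG,0,-140),82])[0];print(p);print(cv2.cvtColor(c['img'],6)[234:250,252:274])
plan(*loc(CAD,-46,50),230,np.pi/2+CAD[2])
E
```

```text
[262.5559022  241.22429513]
[[ 90  92  93  95 115 124 124 122 123 122 121 122 124 122 123 123 123 125
  125 128 135 139]
 [ 93 101 108 115 124 123 124 125 122 122 123 123 124 123 122 123 124 124
  123 124 126 128]
 [ 93 111 121 122 125 123 123 124 124 122 122 121 122 122 122 122 124 125
  124 123 123 124]
 [115 122 123 124 124 124 124 123 124 122 123 122 124 123 124 122 123 123
  125 125 124 125]
 [122 124 125 123 123 124 125 125 124 125 123 124 123 124 124 124 123 124
  123 123 124 123]
 [122 121 123 124 123 123 122 124 124 125 122 121 117 120 122 124 124 124
  123 122 123 123]
 [122 124 124 122 122 123 123 122 120 110 106 103  98 105 116 122 125 123
  124 124 122 121]
 [124 124 123 122 123 124 122 120 107  98  99  95  89  92 112 123 125 124
  124 124 120 110]
 [124 124 122 123 123 123 123 121 111 103 102  98  96 102 119 124 123 122
  121 111 101  96]
 [124 124 125 123 123 125 125 124 121 116 113 112 117 120 123 123 123 121
  110  97  93  93]
 [123 123 125 124 124 123 124 125 124 123 122 120 124 123 125 123 116 106
   97  93  95 101]
 [124 122 123 123 123 123 123 123 123 123 125 122 125 124 121 109  99  94
   93  92  97 107]
 [123 122 123 123 122 124 124 123 125 123 124 125 124 120 111  98  92  93
   99 106 107 110]
 [121 122 122 123 123 124 124 124 125 125 125 123 115 102  97  92  94 100
  110 111 109 110]
 [103 116 122 123 125 125 125 124 125 123 122 110  99  93  92  96 103 109
  111 111 111 112]
 [ 86  92 103 115 123 124 126 125 124 122 111  97  91  94  98 107 110 110
  109 111 111 109]]
clk 31.3 pos [ 656.5 -154.6  237.3] yaw 1.678 q [ 0.06  0.33  0.07  0.   -1.31 -1.52] tiltz -0.9999
turn -0.114 shift 121.7 573.8 7.3
```

drive_tool(commands="0.55 0 0 0 -0.114;0.55 9 44 0 0;0.55 9 44 0 0;0.55 9 44 0 0;0.55 9 44 0 0;0.55 9 44 0 0;0.55 9 44 0 0;0.55 9 44 0 0;0.55 9 44 0 0;0.55 9 44 0 0")

```text
clock: 32.3
eef_pos: [486.9, 217.0, 226.3]
ee_rot: [0.0, -0.11, 0.994, 0.0]
force: [1.5, 0.0, -0.1]
finger_gap: 0.547
grip_force: 0.0
```

drive_tool(commands="0.55 10 44 0 0;0.55 10 44 0 0;0.55 10 44 0 0;0.55 10 44 0 0;0.55 0 0 0 0;0.55 0 0 0 0")

```text
clock: 32.9
eef_pos: [409.8, 379.4, 225.7]
ee_rot: [-0.0, -0.111, 0.994, -0.0]
force: [1.0, 0.0, 0.7]
finger_gap: 0.549
grip_force: 0.0
```

```bash
python3 - <<'E'
from pin import *
plan(*loc(CAD,-46,50),49,np.pi/2+CAD[2])
c=snap('scene');print(red(c,(390,240),(490,330)),red(c,(240,200),(330,290)),proj(c,[*loc(CAD,-46,50),98]))
E
```

```text
clk 32.9 pos [409.8 379.4 225.7] yaw 1.793 q [ 1.1   0.14 -0.19  0.   -1.24 -2.45] tiltz -1.0
turn 0.001 shift -2.0 -1.3 176.7
[(array([421.5, 265.6]), 27), (array([459.1, 282.3]), 43)] [(array([302.3, 252.4]), 72)] [[457.92218714 282.99333473]]
```

drive_tool(commands="0.55 -2 -1 30 0;0.55 0 0 30 0;0.55 0 0 30 0;0.55 0 0 30 0;0.55 0 0 0 0;0.55 0 0 0 0", newtons=25)

```text
clock: 33.55
eef_pos: [413.4, 377.2, 106.7]
ee_rot: [0.0, -0.109, 0.994, -0.0]
force: [0.0, 0.1, 0.4]
finger_gap: 0.549
grip_force: 0.0
```

```bash
python3 - <<'E'
from pin import *
plan(*loc(CAD,-46,50),49,np.pi/2+CAD[2])
E
```

```text
clk 33.55 pos [413.4 377.2 106.7] yaw 1.79 q [ 1.09  0.24 -0.36  0.   -0.98 -2.44] tiltz -1.0
turn -0.002 shift 1.1 1.6 57.7
```

drive_tool(commands="0.55 1 1.5 20 0;0.55 0 0 20 0;0.55 0 0 12 0;0.55 0 0 6 0;0.55 0 0 0 0;0.2 0 0 0 0;0.2 0 0 0 0;0.2 0 0 0 0;0.2 0 0 0 0;0.2 0 0 0 0")

```text
clock: 34.55
eef_pos: [411.4, 379.4, 48.4]
ee_rot: [0.0, -0.11, 0.994, 0.0]
force: [-0.6, -0.3, 1.8]
finger_gap: 0.266
grip_force: 25.0
```

drive_tool(commands="0.2 0 0 -10 0;0.2 0 0 -25 0;0.2 0 0 -35 0;0.2 0 0 -35 0;0.2 0 0 -35 0;0.2 0 0 -35 0;0.2 0 0 -40 -0.14;0.2 0 0 0 -0.14;0.2 0 0 0 -0.14;0.2 0 0 0 -0.14")

```text
clock: 35.55
eef_pos: [411.1, 379.1, 264.0]
ee_rot: [0.0, -0.383, 0.924, 0.0]
force: [-0.2, 0.4, -0.8]
finger_gap: 0.266
grip_force: 25.0
```

drive_tool(commands="0.2 0 0 0 -0.14;0.2 0 0 0 -0.14;0.2 0 0 0 -0.14;0.2 0 0 0 -0.14;0.2 0 0 0 -0.14;0.2 0 0 0 -0.14;0.2 0 0 0 -0.058;0.2 0 0 0 0")

```text
clock: 36.35
eef_pos: [411.1, 379.0, 263.6]
ee_rot: [-0.0, 0.744, -0.668, -0.0]
force: [0.2, 0.3, -0.6]
finger_gap: 0.268
grip_force: 25.0
```

```bash
python3 - <<'E'
from pin import *
plan(*loc(JIG,0,-140),205,np.pi+JIG[2]);print(observe()['finger_gap'],observe()['grip_force'])
E
```

```text
clk 36.35 pos [411.1 379.  263.6] yaw -3.034 q [ 1.09  0.13 -0.12 -0.   -1.32 -0.99] tiltz -1.0
turn -0.0 shift 502.9 -183.2 58.6
0.26781623990537834 24.998766481876373
```

drive_tool(commands="0.2 36 -13 0 0;0.2 36 -13 0 0;0.2 36 -13 0 0;0.2 36 -13 0 0;0.2 36 -13 0 0;0.2 36 -13 0 0;0.2 36 -13 0 0;0.2 36 -13 0 0;0.2 36 -13 0 0;0.2 36 -13 0 0")

```text
clock: 37.35
eef_pos: [579.3, 33.6, 263.6]
ee_rot: [-0.0, 0.743, -0.669, 0.0]
force: [0.1, 0.7, 0.1]
finger_gap: 0.266
grip_force: 25.0
```

drive_tool(commands="0.2 36 -13 0 0;0.2 36 -13 0 0;0.2 36 -13 0 0;0.2 35 -13 0 0;0.2 0 0 20 0;0.2 0 0 20 0;0.2 0 0 20 0;0.2 0 0 0 0;0.2 0 0 0 0")

```text
clock: 38.25
eef_pos: [646.0, -101.6, 203.6]
ee_rot: [0.0, 0.744, -0.669, 0.0]
force: [-0.7, -0.5, 0.9]
finger_gap: 0.268
grip_force: 25.0
```

```bash
python3 - <<'E'
from pin import *
plan(*loc(JIG,0,-140),134,np.pi+JIG[2]);print(observe()['finger_gap'],observe()['grip_force'])
E
```

```text
clk 38.25 pos [ 646.  -101.6  203.6] yaw -3.036 q [ 0.14  0.32 -0.02  0.   -1.24 -0.04] tiltz -1.0
turn -0.002 shift -0.3 -1.5 69.6
0.26786663423744006 24.999743700027466
```

drive_tool(commands="0.2 0 -0.7 20 0;0.2 0 0 25 0;0.2 0 0 20 0;0.2 0 0 4 0;0.2 0 0 0 0;0.2 0 0 0 0")

```text
clock: 38.85
eef_pos: [647.8, -101.4, 136.1]
ee_rot: [-0.001, 0.744, -0.668, 0.001]
force: [0.4, 0.4, -0.2]
finger_gap: 0.268
grip_force: 25.0
```

```bash
python3 - <<'E'
from pin import *
plan(*loc(JIG,0,-140),70,np.pi+JIG[2])
c=snap('scene');s=c['img'];p=proj(c,[*loc(JIG,0,-140),82])[0];print(p)
x,y=p.astype(int)-[10,12];print(x,y);print(cv2.cvtColor(s,6)[y:y+18,x:x+20])
E
```

```text
clk 38.85 pos [ 647.8 -101.4  136.1] yaw -3.034 q [ 0.14  0.36 -0.11  0.   -1.1  -0.04] tiltz -1.0
turn -0.001 shift -0.3 0.3 66.1
[262.5559022  241.22429513]
252 229
[[ 72  74  72  72  72  75  81  88 112 147 163 164 148 106 101 102 101  98
   97  98]
 [ 73  71  73  71  72  73  80  89 113 151 163 164 147 100  98 102 102  99
   98  98]
 [ 71  72  73  72  73  76  79  89 114 151 164 163 146  94  91  96 101 102
  101 100]
 [ 72  73  71  73  71  79  84  90 114 151 162 164 145  94  84  90  94  98
  100 102]
 [ 74  74  73  74  75  84  87  90 113 150 163 162 145  93  84  86  87  89
   92  99]
 [ 73  74  73  72  83  87  87  89 114 150 161 163 143  92  84  86  86  87
   88  90]
 [ 71  74  76  82  86  88  85  91 113 150 162 161 141  93  84  85  86  87
   88  87]
 [ 74  79  84  86  87  86  86  87 109 149 162 160 135 111  90  86  85  86
   87  87]
 [112 111  91  89  90  86  86  88 100 136 156 152 125 121 110  89  87  86
   88  87]
 [122 122 116 116 112  91  86  86  93 118 147 142 123 123 121 115 111  91
   87  86]
 [122 123 123 123 123 112  91  85  86  98 119 123 116 121 123 122 123 115
  110  91]
 [122 123 122 123 123 120 112  89  86  85  99 102  98 104 116 124 123 124
  122 116]
 [122 122 122 122 121 121 121 112  95  81  97  95  88  88 111 122 124 123
  123 122]
 [116 123 123 121 123 123 122 120 106  91 100  97  94 100 119 123 122 123
  121 111]
 [113 116 114 118 121 121 117 115 110 107 113 114 116 119 124 123 122 119
  109  98]
 [111 112 113 112 115 115 112 114 113 121 120 122 123 123 124 122 115 104
   94  92]
 [112 112 112 112 113 112 112 112 114 122 123 123 123 124 120 109 100  94
   92  94]
 [113 111 111 112 111 112 113 114 120 123 122 124 122 121 111  96  91  92
   98 107]]
```

drive_tool(commands="0.2 0 0 8 0;0.2 0 0 8 0;0.2 0 0 8 0;0.2 0 0 4 0;0.2 0 0 0 0")

```text
clock: 39.4
eef_pos: [646.0, -101.4, 104.8]
ee_rot: [0.001, 0.744, -0.668, -0.001]
force: [0.1, 0.4, -0.7]
finger_gap: 0.264
grip_force: 25.0
```

drive_tool(commands="0.2 0 0 8 0;0.2 0 0 8 0;0.2 0 0 8 0;0.2 0 0 6 0;0.2 0 0 0 0;0.2 0 0 0 0")

```text
clock: 40.0
eef_pos: [646.6, -101.4, 75.8]
ee_rot: [0.0, 0.744, -0.668, -0.0]
force: [0.7, -0.8, -1.8]
finger_gap: 0.264
grip_force: 25.0
```

drive_tool(commands="0.2 0 0 2 0;0.2 0 0 2 0;0.2 0 0 1.5 0;0.2 0 0 1 0;0.2 0 0 0 0;0.2 0 0 0 0")

```text
clock: 40.6
eef_pos: [646.9, -101.5, 70.4]
ee_rot: [-0.0, 0.744, -0.668, 0.0]
force: [-2.3, -1.2, 5.2]
finger_gap: 0.266
grip_force: 25.0
```

drive_tool(commands="0.45 0 0 0 0;0.45 0 0 0 0;0.45 0 0 0 0;0.45 0 0 -15 0;0.45 0 0 -35 0;0.3 0 0 -45 0;0 0 0 -45 0;0 0 0 -35 0.14;0 0 0 0 0.14;0 0 0 0 0.14")

```text
clock: 41.6
eef_pos: [647.4, -101.2, 246.2]
ee_rot: [0.001, -0.586, 0.81, -0.001]
force: [-0.3, -0.0, -0.9]
finger_gap: 0.06
grip_force: 0.0
```

drive_tool(commands="0 0 0 0 0.14;0 0 0 0 0.14;0 0 0 0 0.14;0 0 0 0 0.14;0 0 0 0 0.14;0 0 0 0 0.14;0 0 0 0 0.14;0 0 0 0 0.14;0 0 0 0 0.03;0 0 0 0 0")

```text
clock: 42.6
eef_pos: [646.7, -101.3, 244.4]
ee_rot: [-0.0, -0.055, 0.998, 0.0]
force: [0.6, -0.9, 0.7]
finger_gap: 0.006
grip_force: 0.0
```

```bash
python3 - <<'E'
from pin import *
c=snap('scene')
for y in(0,-140): print(proj(c,[*loc(JIG,0,y),120]))
print(red(c,(240,190),(330,290)))
plan(*loc(JIG,-90,194),220,np.pi/2+JIG[2])
hsv=cv2.cvtColor(c['img'],40);m=cv2.inRange(hsv,(55,90,40),(90,255,255));n,_,st,ce=cv2.connectedComponentsWithStats(m[240:300,355:390]);print([(ce[i]+[355,240],st[i][4]) for i in range(1,n)],proj(c,[*loc(JIG,-40.5,194),167]))
E
```

```text
[[302.00027992 252.31163287]]
[[262.29389505 230.72415639]]
[(array([262.6, 230.3]), 70), (array([302.4, 252.4]), 73)]
clk 42.65 pos [ 646.7 -101.4  244.5] yaw 1.682 q [ 0.14  0.3   0.05 -0.   -1.32 -1.6 ] tiltz -1.0
turn 0.003 shift 89.2 334.1 24.5
[(array([364., 284.]), np.int32(1)), (array([371., 288.]), np.int32(1)), (array([375.33333333, 293.66666667]), np.int32(3)), (array([378., 292.]), np.int32(1)), (array([357., 296.]), np.int32(1)), (array([356., 298.]), np.int32(1)), (array([362., 299.]), np.int32(1))] [[377.2641669  263.59035648]]
```

drive_tool(commands="0 30 30 0 0;0 30 38 0 0;0 29 38 0 0;0 0 38 0 0;0 0 38 0 0;0 0 38 0 0;0 0 38 0 0;0 0 38 0 0;0 0 38 0 0;0 0 0 0 0")

```text
clock: 43.65
eef_pos: [521.8, 224.7, 244.2]
ee_rot: [-0.0, -0.057, 0.998, 0.0]
force: [-0.1, 0.1, -0.1]
finger_gap: 0.006
grip_force: 0.0
```

drive_tool(commands="0 0 0 35 0;0 0 0 35 0;0 0 0 35 0;0 0 0 17 0;0 0 0 0 0;0 0 0 0 0")

```text
clock: 44.25
eef_pos: [522.7, 220.9, 123.2]
ee_rot: [0.0, -0.055, 0.999, -0.0]
force: [-0.1, 0.6, -0.1]
finger_gap: 0.005
grip_force: 0.0
```

```bash
python3 - <<'E'
from pin import *
plan(*loc(JIG,20,194),122,np.pi/2+JIG[2])
s=snap('scene')['img'];cv2.imwrite('pics/q.png',cv2.resize(s[210:315,340:480],(800,600),interpolation=2))
E
```

```text
clk 44.25 pos [522.7 220.9 123.2] yaw 1.68 q [ 0.75  0.23 -0.32  0.   -1.02 -2.21] tiltz -1.0
turn 0.001 shift -109.3 0.3 1.2
```

Push in small steps.

drive_tool(commands="0 -12 0 0 0;0 -12 0 0 0;0 -12 0 0 0;0 -12 0 0 0;0 -12 0 0 0;0 -12 0 0 0;0 -12 0 0 0;0 -10 0 0 0;0 0 0 0 0;0 0 0 0 0")

```text
clock: 45.3
eef_pos: [615.8, 231.2, 122.3]
ee_rot: [-0.0, -0.054, 0.999, -0.0]
force: [-0.9, -0.2, 0.8]
finger_gap: 0.001
grip_force: 0.0
```

```bash
python3 - <<'E'
from pin import *
plan(*loc(JIG,20,194),122,np.pi/2+JIG[2]);print(observe()['force'])
c=snap('scene');print([(a,proj(c,[*loc(JIG,85*np.sin(a-.5),194),92+85*np.cos(a-.5)])[0].round(1)) for a in(.5,.7,.85,1)])
hsv=cv2.cvtColor(c['img'],40);m=cv2.inRange(hsv,(50,80,30),(95,255,255))[250:300,340:385]
print('\n'.join(''.join('#' if v else '.' for v in r) for r in m))
E
```

```text
clk 45.3 pos [615.8 231.2 122.3] yaw 1.678 q [ 0.65  0.38 -0.12 -0.   -1.08 -2.12] tiltz -1.0
turn -0.001 shift -15.7 0.2 0.3
[-0.91653298 -0.24065106  0.81710174]
[(0.5, array([369.2, 269.6])), (0.7, array([365.4, 274. ])), (0.85, array([362.4, 278. ])), (1, array([359.4, 282.5]))]
.............................................
.............................................
.............................................
.............................................
.............................................
.............................................
.............................................
.............................................
.............................................
.............................................
.............................................
.............................................
.............................................
.............................................
.............................................
.............................................
.............................................
..................................
[... 783 characters left out ...]
..........
.............................................
...........................##................
..............................#..............
...........................#.................
............................####.#...........
.............................###.#...........
..................................#.#........
......................................##.....
..............#.#..................#.##......
.............####.................#####......
............######...............######......
...........#####.##.............##.###.......
..........#########............######........
..........#############........######........
..........#############.......######.........
```

drive_tool(commands="0 -5 0 0 0;0 -4 0 0 0;0 -3 0 0 0;0 0 0 0 0;0 0 0 0 0")

```text
clock: 45.85
eef_pos: [627.8, 232.6, 122.6]
ee_rot: [0.0, -0.054, 0.999, 0.0]
force: [0.2, -0.7, -0.5]
finger_gap: 0.006
grip_force: 0.0
```

```bash
python3 - <<'E'
from pin import *
plan(*loc(JIG,20,194),122,np.pi/2+JIG[2]);print(observe()['force'])
c=snap('scene')
hsv=cv2.cvtColor(c['img'],40);m=cv2.inRange(hsv,(50,80,30),(95,255,255))[270:290,352:375]
ys,xs=np.nonzero(m);print(xs.mean()+352,ys.mean()+270,len(xs))
print('\n'.join(''.join('#' if v else '.' for v in r) for r in m))
E
```

```text
clk 45.85 pos [627.8 232.6 122.6] yaw 1.679 q [ 0.65  0.39 -0.09  0.   -1.09 -2.11] tiltz -1.0
turn -0.0 shift -3.6 0.1 0.6
[ 0.21415585 -0.66806667 -0.46344088]
360.7714285714286 282.7714285714286 70
.......................
.......................
.......................
.......................
.......................
.......................
.......................
.......................
.......##.#............
....#.##.#.............
....########...........
...##########..........
....#########..........
....#########..........
.....#########.........
......#######..#.......
......#####............
.......................
..................#.#..
......#............#..#
```

drive_tool(commands="0 15 0 0 0;0 20 0 0 0;0 0 0 -40 0;0 0 0 -45 0;0.4 0 0 -30 0;0.4 0 0 0 -0.14;0.4 0 0 0 -0.14;0.4 0 0 0 -0.14;0.4 0 0 0 -0.14;0.4 0 0 0 -0.14")

```text
clock: 46.9
eef_pos: [592.9, 228.8, 237.9]
ee_rot: [0.0, -0.396, 0.918, 0.0]
force: [-0.8, -0.4, -0.0]
finger_gap: 0.392
grip_force: 0.0
```

drive_tool(commands="0.4 0 0 0 -0.14;0.4 0 0 0 -0.14;0.4 0 0 0 -0.14;0.4 0 0 0 -0.14;0.4 0 0 0 -0.14;0.4 0 0 0 -0.14;0.4 0 0 0 -0.14;0.4 0 0 0 0")

```text
clock: 47.7
eef_pos: [592.9, 228.8, 237.9]
ee_rot: [-0.0, 0.78, -0.626, 0.0]
force: [-0.7, -0.7, -0.6]
finger_gap: 0.398
grip_force: 0.0
```

```bash
python3 - <<'E'
from pin import *
plan(CAD[0],CAD[1],150,np.pi+CAD[2])
c=snap('top');import pickle
m=lambda c:cv2.cvtColor(c['img'],6)[205:265,108:170].astype(int)
d=np.abs(m(c)-m(pickle.load(open('top0.pkl','rb'))));print((d>40).sum())
s=snap('scene');print(red(s,(240,190),(490,330)))
E
```

```text
clk 47.7 pos [592.9 228.8 237.9] yaw -2.922 q [ 0.67  0.27 -0.    0.   -1.3  -0.46] tiltz -1.0
turn -0.002 shift -135.7 97.7 87.9
523
[(array([262.4, 230.7]), 60), (array([302.4, 252. ]), 80), (array([421.4, 265.5]), 26)]
```

drive_tool(commands="0.4 -34 24 0 0;0.4 -34 24 0 0;0.4 -34 25 0 0;0.4 -34 25 0 0;0.4 0 0 30 0;0.4 0 0 30 0;0.4 0 0 20 0;0.4 0 0 0 0;0.4 0 0 0 0", newtons=60)

```text
clock: 48.7
eef_pos: [468.2, 340.5, 158.2]
ee_rot: [-0.0, 0.779, -0.627, 0.0]
force: [0.6, -0.3, 0.5]
finger_gap: 0.401
grip_force: 0.0
```

```bash
python3 - <<'E'
from pin import *
plan(CAD[0],CAD[1],70,np.pi+CAD[2])
s=snap('scene')['img'];cv2.imwrite('pics/r.png',cv2.resize(s[210:330,370:510],(700,600),interpolation=2))
E
```

```text
clk 48.7 pos [468.2 340.5 158.2] yaw -2.926 q [ 0.97  0.22 -0.25  0.   -1.1  -0.75] tiltz -1.0
turn -0.006 shift 0.6 0.5 88.2
```

drive_tool(commands="0.4 0.5 0.5 20 0;0.4 0 0 20 0;0.4 0 0 20 0;0.4 0 0 15 0;0.4 0 0 11 0;0.4 0 0 0 0;0.4 0 0 0 0")

```text
clock: 49.45
eef_pos: [468.1, 340.3, 72.6]
ee_rot: [-0.001, 0.779, -0.626, 0.0]
force: [-0.7, 0.4, 0.3]
finger_gap: 0.403
grip_force: 0.0
```

drive_tool(commands="0.05 0 0 0 0;0.05 0 0 0 0;0.05 0 0 0 0;0.05 0 0 0 0;0.05 0 0 0 0;0.05 0 0 0 0", newtons=60)

```text
clock: 50.05
eef_pos: [467.8, 340.2, 72.0]
ee_rot: [-0.0, 0.78, -0.626, 0.0]
force: [-0.0, -0.1, 3.6]
finger_gap: 0.153
grip_force: 60.0
```

```bash
python3 - <<'E'
from pin import *
plan(CAD[0],CAD[1],70,np.pi+CAD[2])
E
```

```text
clk 50.05 pos [467.8 340.2  72. ] yaw -2.924 q [ 0.97  0.3  -0.36  0.   -0.91 -0.75] tiltz -1.0
turn -0.004 shift 0.4 0.0 2.0
```

drive_tool(commands="0.05 0 0 -8 0;0.05 0 0 -20 0;0.05 0 0 -25 0;0.05 0 0 -30 0;0.05 0 0 -30 0;0.05 0 0 -20 0;0.05 0 0 0 0.11;0.05 0 0 0 0.11;0.05 0 0 0 0.11;0.05 0 0 0 0.11")

```text
clock: 51.05
eef_pos: [466.3, 338.9, 203.4]
ee_rot: [-0.002, -0.622, 0.783, 0.0]
force: [0.7, -0.4, -5.8]
finger_gap: 0.157
grip_force: 60.0
```

```bash
python3 - <<'E'
from pin import *
plan(470,0,205,np.pi+HOOK[2])
print(observe()['force'],observe()['torque'],observe()['finger_gap'])
E
```

```text
clk 51.05 pos [466.3 338.9 203.4] yaw 2.914 q [ 0.97  0.19 -0.18 -0.   -1.2  -1.19] tiltz -1.0
turn -0.012 shift 330.2 -76.3 -1.6
[ 0.67926082 -0.38482798 -5.831151  ] [ 0.0681562   0.06924157 -0.03029398] 0.15703793936215324
```

drive_tool(commands="0.05 20 -5 0 0;0.05 30 -7 0 0;0.05 35 -8 0 0;0.05 35 -8 0 0;0.05 35 -8 0 0;0.05 35 -8 0 0;0.05 35 -8 0 0;0.05 35 -8 0 0;0.05 35 -8 0 0;0.05 35 -8 0 0")

```text
clock: 52.05
eef_pos: [466.8, -0.8, 204.0]
ee_rot: [-0.001, -0.624, 0.781, 0.001]
force: [1.1, -0.5, -5.6]
finger_gap: 0.154
grip_force: 60.0
```

```bash
python3 - <<'E'
from pin import *
plan(*loc(HOOK,-150,0),202,np.pi+HOOK[2])
E
```

```text
clk 52.05 pos [466.8  -0.8 204. ] yaw 2.92 q [ 0.42 -0.   -0.4  -0.   -1.17 -0.64] tiltz -1.0
turn -0.006 shift 377.8 22.1 2.0
```

drive_tool(commands="0.05 30 4 0 0;0.05 38 4 0 0;0.05 38 4 0 0;0.05 38 4 0 0;0.05 38 4 0 0;0.05 38 2 0 0;0.05 38 0 0 0;0.05 38 0 0 0;0.05 38 0 0 0;0.05 25 0 0 0")

```text
clock: 53.05
eef_pos: [365.4, -345.6, 203.8]
ee_rot: [-0.0, -0.624, 0.782, 0.001]
force: [0.3, 0.6, -6.4]
finger_gap: 0.156
grip_force: 60.0
```

drive_tool(commands="0.05 19 0 0 0;0.05 0 0 0 0;0.05 0 0 0 0;0.05 0 0 0 0;0.05 0 0 0 0")

```text
clock: 53.55
eef_pos: [363.5, -361.8, 204.6]
ee_rot: [0.0, -0.624, 0.781, 0.0]
force: [-0.7, -0.5, -5.5]
finger_gap: 0.158
grip_force: 60.0
```

```bash
python3 - <<'E'
from pin import *
plan(*loc(HOOK,-150,0),198,np.pi+HOOK[2])
plan(*loc(HOOK,0,0),198,np.pi+HOOK[2])
s=snap('scene')['img'];t=snap('top')['img']
o=np.zeros((600,800,3),np.uint8)
a=cv2.resize(s[120:220,190:290],(400,400),interpolation=2);b=cv2.resize(t[160:260,330:430],(400,400),interpolation=2)
o[:400,:400]=a;o[:400,400:]=b
cv2.imwrite('pics/s.png',o[:400])
E
```

```text
clk 53.55 pos [ 363.5 -361.8  204.6] yaw 2.92 q [-0.4   0.08 -0.31 -0.   -1.18  0.18] tiltz -1.0
turn -0.006 shift 3.0 -1.5 6.6
clk 53.55 pos [ 363.5 -361.8  204.6] yaw 2.92 q [-0.4   0.08 -0.31 -0.   -1.18  0.18] tiltz -1.0
turn -0.006 shift 3.0 -151.5 6.6
```

drive_tool(commands="0.05 3 0 6 -0.006;0.05 0 -15 0 0;0.05 0 -20 0 0;0.05 0 -20 0 0;0.05 0 -15 0 0;0.05 0 -10 0 0;0.05 0 0 0 0;0.05 0 0 0 0")

```text
clock: 54.45
eef_pos: [440.5, -382.5, 198.1]
ee_rot: [-0.0, -0.626, 0.779, 0.001]
force: [-0.6, 0.4, -5.9]
finger_gap: 0.159
grip_force: 60.0
```

```bash
python3 - <<'E'
from pin import *
plan(*loc(HOOK,0,0),198,np.pi+HOOK[2])
c=snap('scene');s=c['img'];a=cv2.resize(s[100:220,170:330],(800,600),interpolation=2)
cv2.imwrite('pics/s.png',a)
E
```

```text
clk 54.45 pos [ 440.5 -382.5  198.1] yaw 2.925 q [-0.38  0.2  -0.18 -0.   -1.19  0.16] tiltz -1.0
turn -0.001 shift -0.7 -71.8 0.1
```

View pics/s.png

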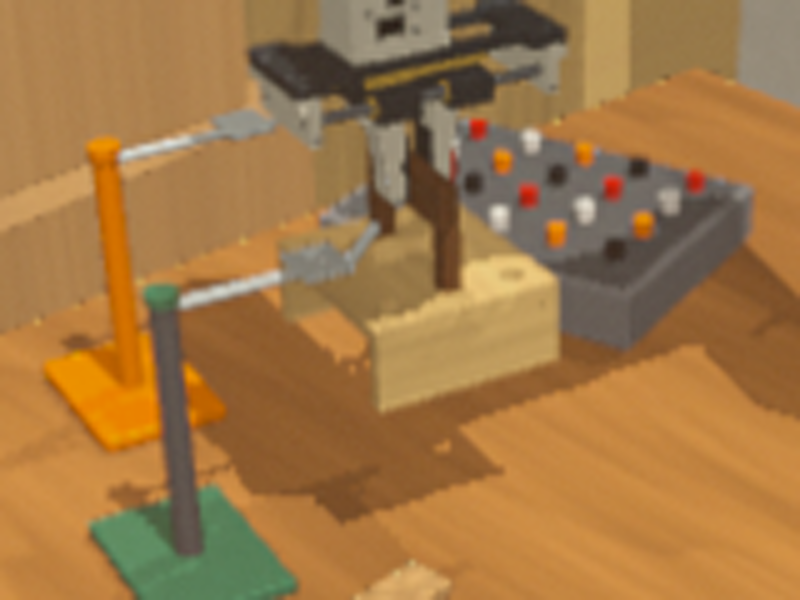

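drive_tool(commands="0.05 0 -10 0 0;0.05 0 -10 0 0;0.05 0 -10 0 0;0.05 0 -10 0 0;0.05 0 -10 0 0;0.05 0 0 0 0;0.05 0 0 0 0")

```text
clock: 55.2
eef_pos: [489.9, -393.4, 198.1]
ee_rot: [-0.0, -0.626, 0.779, 0.0]
force: [0.5, 0.1, -6.5]
finger_gap: 0.154
grip_force: 60.0
```

drive_tool(commands="0.05 0 -10 0 0;0.05 0 -8 0 0;0.05 0 -4 0 0;0.05 0 0 0 0;0.05 0 0 0 0")

```text
clock: 55.7
eef_pos: [511.2, -398.1, 198.3]
ee_rot: [-0.0, -0.626, 0.78, 0.0]
force: [-0.4, 0.1, -6.4]
finger_gap: 0.152
grip_force: 60.0
```

```bash
python3 - <<'E'
from pin import *
plan(*loc(HOOK,0,0),176,np.pi+HOOK[2])
E
```

```text
clk 55.7 pos [ 511.2 -398.1  198.3] yaw 2.925 q [-0.36  0.31 -0.04 -0.   -1.23  0.14] tiltz -1.0
turn -0.001 shift -0.8 0.6 22.3
```

drive_tool(commands="0.05 0 0 6 0;0.05 0 0 6 0;0.05 0 0 4 0;0.05 0 0 3 0;0.05 0 0 0 0;0.05 0 0 0 0")

```text
clock: 56.3
eef_pos: [511.4, -398.3, 179.6]
ee_rot: [-0.0, -0.626, 0.78, -0.0]
force: [0.6, -0.2, -7.0]
finger_gap: 0.159
grip_force: 60.0
```

drive_tool(commands="0.05 0 0 1.5 0;0.05 0 0 1 0;0.05 0 0 0 0;0.05 0 0 0 0")

```text
clock: 56.7
eef_pos: [511.3, -398.3, 177.1]
ee_rot: [-0.0, -0.626, 0.78, -0.0]
force: [0.0, 0.1, -5.7]
finger_gap: 0.157
grip_force: 60.0
```

drive_tool(commands="0.05 0 0 1 0;0.05 0 0 0.5 0;0.05 0 0 0 0;0.05 0 0 0 0")

```text
clock: 57.1
eef_pos: [511.4, -398.3, 176.1]
ee_rot: [0.0, -0.626, 0.779, -0.0]
force: [-1.1, 0.4, -1.3]
finger_gap: 0.151
grip_force: 60.0
```

Seated (weight transferring). Release gently and rise.

drive_tool(commands="0.05 0 0 0.5 0;0.2 0 0 0 0;0.25 0 0 0 0;0.35 0 0 0 0;0.4 0 0 0 0;0.4 0 0 0 0;0.4 0 0 -10 0;0.4 0 0 -15 0;0.4 0 0 -25 0;0.4 0 0 -30 0")

```text
clock: 58.1
eef_pos: [510.9, -398.1, 255.8]
ee_rot: [-0.0, -0.626, 0.78, 0.001]
force: [0.9, -0.1, 0.1]
finger_gap: 0.399
grip_force: 0.0
```

drive_tool(commands="0.4 0 0 -30 0;0.4 0 0 -30 0;0.4 -30 30 0 0;0.4 -40 30 0 0;0.4 -40 30 0 0;0.4 -40 0 0 0;0.4 0 0 0 0;0.4 0 0 0 0;0.4 0 0 0 0;0.4 0 0 0 0")

```text
clock: 59.1
eef_pos: [455.7, -233.2, 314.9]
ee_rot: [-0.0, -0.626, 0.78, 0.0]
force: [-0.2, 0.2, -0.5]
finger_gap: 0.396
grip_force: 0.0
```

```bash
python3 - <<'E'
from pin import *
o=observe();print(o['eef_pos'],o['force'])
s=snap('scene');t=snap('top')
print(red(s,(190,100),(330,290)),proj(s,[*loc(HOOK,-46,-50),206-102+98]),proj(s,[*loc(HOOK,46,50),206-102+98]))
print(red(t,(200,150),(430,280)),proj(t,[*loc(HOOK,-46,-50),202]),[proj(t,[*loc(JIG,0,y),120])[0] for y in(0,-140)],[proj(s,[*loc(JIG,0,y),120])[0] for y in(0,-140)])
hsv=cv2.cvtColor(s['img'],40);m=cv2.inRange(hsv,(50,80,30),(95,255,255))[272:288,352:370];ys,xs=np.nonzero(m);print(xs.mean()+352,ys.mean()+272)
# plank-dark brown extent near hook
p=proj(s,[[*loc(HOOK,0,y),223] for y in(-54,0,54)]);print('plank expect',p)
for a in p: print(s['img'][int(a[1]),int(a[0])])
E
```

```text
[ 455.70694057 -233.21022372  314.93108277] [-0.17149969  0.1654198  -0.5335501 ]
[(array([265. , 125.5]), 12), (array([292. , 137.3]), 13), (array([308.5, 136. ]), 12), (array([275.3, 138.5]), 14), (array([258. , 140.5]), 12), (array([239.2, 142.7]), 36), (array([262.3, 230.7]), 60), (array([302.3, 252.4]), 72)] [[238.94085912 143.66875933]] [[226.95975153 162.49643172]]
[(array([275.8, 174. ]), 41), (array([230.8, 180.1]), 42), (array([393.7, 231.9]), 48)] [[392.87545134 231.63729474]] [array([231.33622856, 180.11662968]), array([275.92052407, 174.19895039])] [array([302.00027992, 252.31163287]), array([262.29389505, 230.72415639])]
361.0 282.4054054054054
plank expect [[225.81798471 140.71372598]
 [232.82887357 146.95755821]
 [240.26425016 153.58231967]]
[36 62 93]
[31 54 84]
[31 58 91]
```

drive_tool(commands="0.4 0 0 0 0;0.4 0 0 0 0;0.4 0 0 0 0;0.4 0 0 0 0;0.4 0 0 0 0;0.4 0 0 0 0;0.4 0 0 0 0;0.4 0 0 0 0;0.4 0 0 0 0;0.4 0 0 0 0")

```text
clock: 60.2
eef_pos: [455.7, -232.3, 315.1]
ee_rot: [-0.0, -0.626, 0.78, -0.0]
force: [-0.2, -0.3, 0.1]
finger_gap: 0.402
grip_force: 0.0
```

```bash
python3 - <<'E'
from pin import *
s=snap('scene');print(red(s,(230,141),(330,290)));print(hand_in())
E
```

```text
[(array([239.2, 142.8]), 37), (array([262.4, 230.6]), 61), (array([302.4, 252.4]), 73)]
the job is handed in; nothing more can be done
None
```

I handed the job in at about 60 s of the 210 s allowed. By camera measurement, both cradles present are pinned on the beam, the lever is over at about 1.0 rad, and the caddy hangs still on the green stand's hook with the spare pin in it. The hand-in gave no verdict.

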